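# Load and start the bench shaker

### The job

Get the shaker ready and start it. Turn the transit-lock knob anticlockwise until its bar points straight to the back of the machine, lift it out and stand it in the storage socket next to it; lay every sample tube level in a cradle of its own and pin it down with a U-bolt from the holder, both legs fully home in the holes either side of the tube, leaving any spare U-bolt in the holder. Only when the lock is stored and every tube is pinned push the switch over to the back to start the machine, and leave the other things on the bench undisturbed.

Things in the scene. Friction and masses are not known exactly. Their poses are not given: they have to be found in the camera images.
- shaker: bench shaker, fixed: white housing 300 (x) x 340 (y) x 65 mm, with a 25 mm aluminium platform on its rear part (platform top 90 mm above the bench) that has 3 cradles side by side, 90 mm apart. Origin: centre of the underside; x to the machine's back (away from the robot), y to its left, z up. The front deck, 65 mm high, carries from left to right transit lock, storage socket, switch
- station0 (a point): right cradle: point on the platform top midway between its two holes (12 mm wide, 25 mm deep, centres 23 mm either side along the shaker's y). A tube lies along the shaker's x in two V blocks (10 mm thick, 39 mm before and behind the point, 27 mm high), its axis 32 mm above the point, its six-sided ends outside the blocks with 6 mm play either way; between the blocks there is room for fingers
- station1 (a point): middle cradle: point on the platform top midway between its two holes (12 mm wide, 25 mm deep, centres 23 mm either side along the shaker's y). A tube lies along the shaker's x in two V blocks (10 mm thick, 39 mm before and behind the point, 27 mm high), its axis 32 mm above the point, its six-sided ends outside the blocks with 6 mm play either way; between the blocks there is room for fingers
- station2 (a point): left cradle: point on the platform top midway between its two holes (12 mm wide, 25 mm deep, centres 23 mm either side along the shaker's y). A tube lies along the shaker's x in two V blocks (10 mm thick, 39 mm before and behind the point, 27 mm high), its axis 32 mm above the point, its six-sided ends outside the blocks with 6 mm play either way; between the blocks there is room for fingers
- lock_socket (a point): centre of the transit lock's bayonet socket, at the deck's top (65 mm above the bench): a slot 40 mm long (shaker's x) and 24 mm wide in an 8 mm lip, over a pocket 20 mm deeper, with a stop that ends the anticlockwise turn about 0.25 rad past the line of the slot
- store_socket (a point): centre of the plain round storage socket beside it, at the deck's top (65 mm above the bench): 38 mm wide, 28 mm deep; the lock knob, any way round, drops in until its disc rests on the deck
- lock_knob: black lock knob, 120 g. Origin: centre of the underside of its disc (48 mm wide, 6 mm thick), which rests on the deck. Above: grip bar 46 mm long (x), 14 wide (y), up to 36 mm high. Below: 19 mm shaft 22 mm long, cross lug 32 mm long (x), 10 wide. At the start its x is 1.0 to 1.3 rad clockwise of the shaker's x, lug caught under the lip; with its x within 0.2 rad of the shaker's x it lifts out
- switch (a joint): run switch, a lever at the right of the front deck, hinged along the shaker's y 22 mm above the deck: 0 = off, leaning 0.5 rad to the front (towards the robot); 1.0 = on, leaning 0.5 rad to the back. It stays where it is left and moves with about 1.5 N at the tip
- switch_tip (a point): centre of the 26 mm ball at the end of the switch lever, 45 mm from its hinge
- holder: fixed white block 220 (x) x 90 (y) x 50 mm high in which the U-bolts stand, legs down, 65 mm apart along its x, each leg in a 12 mm hole; origin: centre of the underside. It stands on one side of the shaker, the tray on the other; which is which varies
- ubolt0: square steel U-bolt, 150 g, 102 mm tall: two round-ended 8 mm legs 46 mm apart (along y). Origin: midway between the legs, underside of their collars (16 mm wide), which rest on the plate when home; legs reach 22 mm below it, the top bar's underside is 50 mm above. Black grip on the bar 14 mm thick (x), 34 wide (y), 50 to 80 mm above the origin. Clears a seated tube by 4 mm each side, 3 above
- ubolt1: square steel U-bolt, 150 g, 102 mm tall: two round-ended 8 mm legs 46 mm apart (along y). Origin: midway between the legs, underside of their collars (16 mm wide), which rest on the plate when home; legs reach 22 mm below it, the top bar's underside is 50 mm above. Black grip on the bar 14 mm thick (x), 34 wide (y), 50 to 80 mm above the origin. Clears a seated tube by 4 mm each side, 3 above
- ubolt2: square steel U-bolt, 150 g, 102 mm tall: two round-ended 8 mm legs 46 mm apart (along y). Origin: midway between the legs, underside of their collars (16 mm wide), which rest on the plate when home; legs reach 22 mm below it, the top bar's underside is 50 mm above. Black grip on the bar 14 mm thick (x), 34 wide (y), 50 to 80 mm above the origin. Clears a seated tube by 4 mm each side, 3 above
- tray: grey plastic tube tray, fixed, 332 (x) x 172 (y) mm, floor 4 mm thick; origin: centre of the underside. The tubes lie across it (along its y), 105 mm apart. Its sides along x are open; the two ends (y) have a 30 mm wall, 6 mm thick, with 26 mm high ribs inside (16 mm wide, 36 mm long) between the tubes and outside them, so the middle 90 mm (y) is free for fingers
- tube0: closed sample tube lying on its side, 80 g, 120 mm long (along its x), body 30 mm across, a six-sided cap and skirt at its ends (36 mm over the flats, 10 mm long) so that it does not roll. Origin: its middle, on the axis (22 mm above the bench as it lies in the tray). Either end may point to the shaker's back. May be absent
- tube1: closed sample tube lying on its side, 80 g, 120 mm long (along its x), body 30 mm across, a six-sided cap and skirt at its ends (36 mm over the flats, 10 mm long) so that it does not roll. Origin: its middle, on the axis (22 mm above the bench as it lies in the tray). Either end may point to the shaker's back. May be absent
- tube2: closed sample tube lying on its side, 80 g, 120 mm long (along its x), body 30 mm across, a six-sided cap and skirt at its ends (36 mm over the flats, 10 mm long) so that it does not roll. Origin: its middle, on the axis (22 mm above the bench as it lies in the tray). Either end may point to the shaker's back. May be absent
- canister: bystander: white dipstick canister, 48 mm across and 125 mm tall, black cap, upright beyond the shaker on the left
- slide_box: bystander: low box of slides 80 x 60 x 37 mm, near the robot
- dish: bystander: round clear culture dish 94 mm across, 18 mm high, beyond the shaker on the right
- marker: bystander: marker pen about 130 mm long, lying near the robot on the right
Things that resemble listed ones, but are neither listed nor needed, are in the scene too. There is more than one size of the lock_knob; the job needs the middle-sized. What is shaped like the tube2 but red is not meant.

How it is judged:
By the outcome, as a careful person would: the job done as asked, in the order asked, and still so for the second after the job is handed in, with the robot touching nothing.
Of tube0, tube1, tube2 only 2 to 3 are there at a start; the rules pass over those that are not, and their reading is None.
At some moment in a run one of tube0, tube1, tube2 may be knocked a few centimetres aside while the robot is not near it.
It also fails if it takes over 210 s, if anything falls off the work surface, if the arm or the gripper's body presses on something with over 40 N, if the wrist force passes 120 N, or if a joint passes its speed limit or range.

### The arm

A 6-joint arm with a two-finger parallel gripper is mounted at the origin on the work surface. World frame = base frame: x ahead of the robot, y to its left, z up, the work surface at z = 0. Lengths are in m, angles in rad, forces in N, time in s.
With the tool pointing down it reaches from about 0.275 to 0.75 m from the base axis. Payload 10.2 kg.
Tool frame: the origin (TCP) lies between the finger pads; the fingertips stand 14 mm ahead of it and the grasp point (between the pads) lies 5 mm behind it; z points along the fingers, y is the line along which they close (so a half turn about z gives the same grasp; the last joint's range is limited). The gripper opens to 85 mm and grips with 20 to 120 N. Pads are 22 mm wide; open, the fingers measure 114 mm over their backs; the gripper's body (76 mm by 85 mm) begins 54 mm behind the grasp point. The pads swing forward as they close: fully open they stand 13 mm farther back than shut.
Start: joints at [-1.338, 0.313, 1.498, -0, 1.331, -0.223], TCP at [0.231, -0.471, 0.245] pointing down, gripper open.
Joint ranges: [-2.94, 2.94], [-0.97, 2.17], [0.19, 2.56], [-1.23, 4.37], [0.02, 3.11], [-2.88, 2.88]. Speed limits (rad/s): [2.39, 2.39, 3.01, 3.14, 3.14, 3.14].

### API

Orientations are given as [roll, pitch, yaw] about the fixed x, y, z axes, in that order (R = Rz(yaw) Ry(pitch) Rx(roll)).
In Python, from rig import readout, optics, ticket gives the robot as it stands.
- The arm moves only by the shell command python3 -m handwheel 'ROWS' [OPENING] [FORCE]. ROWS is JSON, a list that holds one entry, the list of rows, each a list of 4 numbers: the shift along the tool's x, y, z in mm, then the turn about the tool's z in rad. A call has 1 to 12 rows; each row is the pose to reach, as a shift and turn from the pose commanded when the call began, along the tool's axes at that moment; what a row does not reach only later rows make up. A row lasts 1/8 s, in which the tool goes at most 62.5 mm and 10.7 degrees, less where a joint would pass 70% of its speed; a pose out of reach is approached as far as the arm can. A call with a gripper value outside its range is refused whole. OPENING is the finger opening in mm, from 0 to 85.4, set as the call begins (- or left out, the last holds). The fingers move at their own pace and stop on an object; FORCE is the grip in N (left out, the last holds). Time passes only in rows, so rows that repeat a pose let the fingers close. It gives the time, the measured TCP pose, the force, the opening and the grip force at its end, in the units of the state.
- readout.read_state(): the state, without advancing time (a new reading comes with each control period).
- optics.snapshot(name): name is "side" or "top" or "wrist"; returns a dict with "color" (400x640x3 uint8, red, green, blue), "fov_y" (degrees; the focal length in pixels is half the picture's height over the tangent of half this angle, whatever the lens; pixels are square), "cx", "cy" (the principal point, pixels), "world_from_camera" (4x4, takes a point from camera to world coordinates). Camera axes: x right, y down, z forward; pixel columns grow to the right and rows downward; lengths in m; the calibration is good to about 2 mm. A picture is of the moment at which its call begins. There is no depth.
- ticket.sign_off(): hands the job in; it is judged then, once.
The state is a dict: "clock": time; "joint_positions": joint angles; "joint_vel": joint speeds; "joint_efforts": joint torques, N m; "tcp_pos": TCP position; "tcp_rot": TCP orientation; "contact_force": force on the tool from outside, world axes, zero at the start; "torque": the same for the moment, N m; "grip_width": finger opening in m; "gripper_force": force on a finger pad.
Only numpy, scipy, OpenCV 4.12 (cv2) and the standard library are available. Lean on these libraries where they do the work, as an engineer would, in place of code of your own. Each camera call takes 0.05 s, during which the arm holds its last target. There are 200 camera calls.

## Working session

There is one attempt and no reset: what is moved stays moved. The work goes in short steps, Python scripts to look and compute and a shell command to move; the robot and the scene stay as the last step left them, time stands still between calls to the robot, and variables do not carry over. Pictures are saved under pics/ and viewed, at most 14 in all, crops included, and the job is handed in when it is done.

```bash
ls; mkdir -p pics; cat > h.py <<'E'
import numpy as np, cv2, json, sys
from rig import readout, optics, ticket
def snap(name,fn=None):
    s=optics.snapshot(name)
    if fn:
        cv2.imwrite(f'pics/{fn}.png',s['color'][:,:,::-1])
        np.savez(f'pics/{fn}.npz',T=np.array(s['world_from_camera']),k=[200/np.tan(np.radians(s['fov_y']/2)),s['cx'],s['cy']],color=s['color'])
    return s
def ray(fn,u,v):
    d=np.load(f'pics/{fn}.npz');f,cx,cy=d['k'];T=d['T']
    r=T[:3,:3]@np.array([(u-cx)/f,(v-cy)/f,1]);return T[:3,3],r/np.linalg.norm(r)
def atz(fn,u,v,z):
    o,r=ray(fn,u,v);return o+r*(z-o[2])/r[2]
def tri(*obs):
    A=np.zeros((3,3));b=np.zeros(3)
    for fn,u,v in obs:
        o,r=ray(fn,u,v);P=np.eye(3)-np.outer(r,r);A+=P;b+=P@o
    x=np.linalg.solve(A,b)
    return x
def proj(fn,p):
    d=np.load(f'pics/{fn}.npz');f,cx,cy=d['k'];T=d['T']
    q=T[:3,:3].T@(np.array(p)-T[:3,3]);return np.array([f*q[0]/q[2]+cx,f*q[1]/q[2]+cy])
def crop(fn,u0,v0,u1,v1,s,out):
    im=cv2.imread(f'pics/{fn}.png')[v0:v1,u0:u1];cv2.imwrite(f'pics/{out}.png',cv2.resize(im,None,fx=s,fy=s,interpolation=cv2.INTER_CUBIC))
E
python3 - <<'E'
from h import *
np.set_printoptions(precision=4,suppress=True)
for n in ['top','side','wrist']:
    s=snap(n,n+'0');print(n,s['fov_y'],s['cx'],s['cy'],np.array(s['world_from_camera']))
a=cv2.imread('pics/top0.png');cv2.imwrite('pics/top0b.png',cv2.resize(a,(800,500),interpolation=cv2.INTER_CUBIC))
a=cv2.imread('pics/side0.png');cv2.imwrite('pics/side0b.png',cv2.resize(a,(800,500),interpolation=cv2.INTER_CUBIC))
print(readout.read_state())
E
```

```text
pics
top 55.763159314316525 316.5415578152068 197.77881959583388 [[ 0.0212 -0.9981  0.058   0.4534]
 [-0.9998 -0.0215 -0.0056 -0.0634]
 [ 0.0069 -0.0579 -0.9983  1.352 ]
 [ 0.      0.      0.      1.    ]]
side 52.4331138491948 316.80938061444397 196.5197084443841 [[-0.8707 -0.3398  0.3555  0.1114]
 [-0.4915  0.5774 -0.652   0.6968]
 [ 0.0163 -0.7424 -0.6698  0.8989]
 [ 0.      0.      0.      1.    ]]
wrist 63.99915313796601 320.17861069104595 200.20953438047417 [[ 0.4394 -0.8599 -0.2596  0.2977]
 [-0.8983 -0.421  -0.1261 -0.44  ]
 [-0.0009  0.2886 -0.9575  0.3732]
 [ 0.      0.      0.      1.    ]]
{'clock': 0.15, 'joint_positions': array([-1.3384,  0.3133,  1.4982,  0.    ,  1.331 , -0.2234]), 'joint_vel': array([-0.0004, -0.0019, -0.0014, -0.0004,  0.0003, -0.0007]), 'joint_efforts': array([  0.0022, -41.237 , -25.9794,  -0.0001,   0.0032,   0.    ]), 'tcp_pos': array([ 0.231 , -0.4712,  0.2449]), 'tcp_rot': array([-3.1407, -0.0002,  0.4558]), 'contact_force': array([-0.1717,  0.136 ,  0.3359]), 'torque': array([-0.021 ,  0.0346, -0.0017]), 'gripper_force': 0.0, 'grip_width': 0.08536181547566607}
```

View pics/top0b.png

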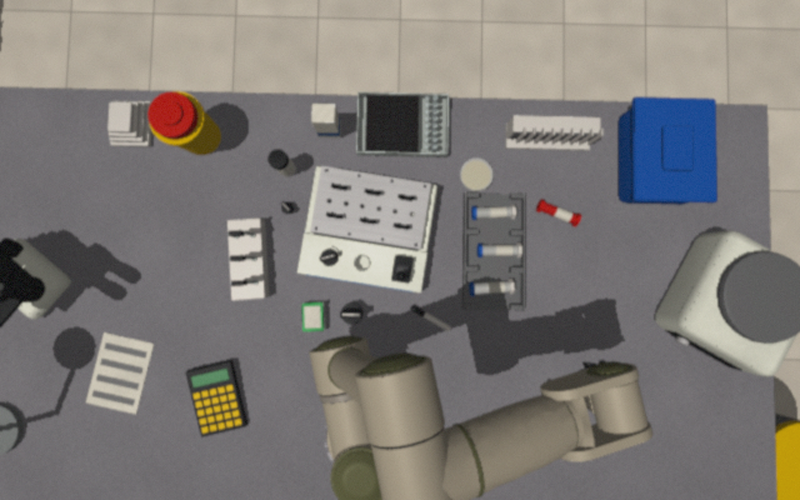

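View pics/side0b.png

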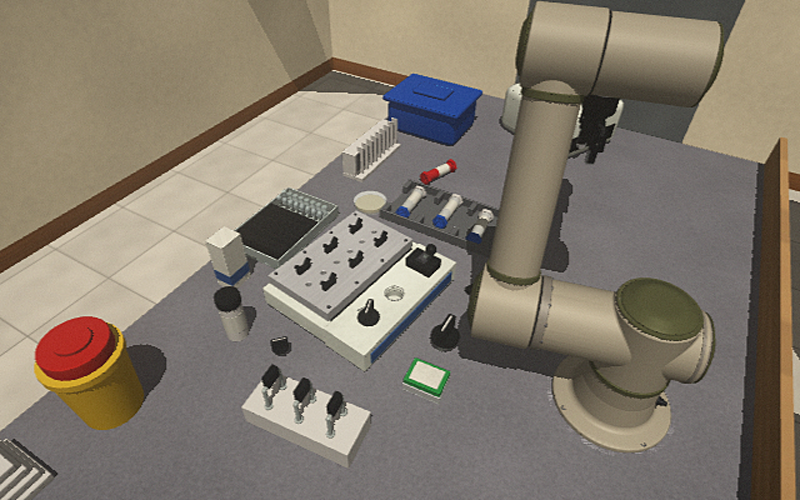

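The top view shows the shaker in the middle, with its lock at (328,257), storage socket (362,262) and switch (403,268). The holder with 3 U-bolts is at left (248,258). The tray at right holds three blue-capped tubes near (493,213), (500,250) and (492,287), and a red decoy lies outside it. The lower-left tube already looks out of line.

```bash
cat >> h.py <<'E'
def plan(p,yaw=None,pos0=None,yaw0=None):
    """print tool-frame shift (mm) and turn to reach world p, yaw from current"""
    s=readout.read_state();p0=np.array(s['tcp_pos']) if pos0 is None else np.array(pos0);y0=s['tcp_rot'][2] if yaw0 is None else yaw0
    d=(np.array(p)-p0)*1000;c,sn=np.cos(y0),np.sin(y0)
    t=0 if yaw is None else -((yaw-y0+np.pi)%(2*np.pi)-np.pi)
    return np.round([c*d[0]+sn*d[1], sn*d[0]-c*d[1], -d[2], t],3)
E
python3 - <<'E'
from h import *
np.set_printoptions(precision=4,suppress=True)
for n,u,v,z in [('lock',328,257,.09),('store',362,262,.065),('sw',403,262,.12),('t0',493,213,.022),('t1',500,250,.022),('t2',492,287,.022),('trayTL',463,195,.03),('trayTR',525,194,.03),('trayBL',464,308,.03),('trayBR',524,308,.03),('u0',245,233,.11),('u1',245,258,.11),('u2',245,282,.11),('canister',280,158,.125),('deckFL',298,274,.065),('deckFR',424,291,.065),('platBL',317,167,.09),('platBR',437,184,.09),('slide',313,317,.037),('knobdecoy',352,313,.03)]:
    print(n,atz('top0',u/1.25,v/1.25,z))
print(plan([.42,-.24,.33],0.0))
E
```

```text
lock [0.4967 0.1096 0.09  ]
store [0.4859 0.0202 0.065 ]
sw [ 0.4868 -0.0902  0.12  ]
t0 [ 0.6338 -0.3447  0.022 ]
t1 [ 0.5292 -0.3655  0.022 ]
t2 [ 0.4246 -0.3438  0.022 ]
trayTL [ 0.682  -0.2578  0.03  ]
trayTR [ 0.6888 -0.4331  0.03  ]
trayBL [ 0.3649 -0.2646  0.03  ]
trayBR [ 0.3683 -0.432   0.03  ]
u0 [0.5545 0.3269 0.11  ]
u1 [0.4888 0.3243 0.11  ]
u2 [0.426  0.3218 0.11  ]
canister [0.7528 0.2383 0.125 ]
deckFL [0.4497 0.193  0.065 ]
deckFR [ 0.4108 -0.15    0.065 ]
platBL [0.739  0.1464 0.09  ]
platBR [ 0.7    -0.1783  0.09  ]
slide [0.332  0.1533 0.037 ]
knobdecoy [0.3446 0.0466 0.03  ]
[ 271.448 -124.464  -85.112    0.456]
```

```bash
W="python3 -m handwheel"
S(){ python3 -c "from h import *; snap('wrist','$1')"; }
python3 -c "from h import *; print(plan([.44,-.30,.33],0.0))"
$W '[[[50,0,-85,0.15],[110,-30,-85,0.3],[170,-60,-85,0.456],[230,-90,-85,0.456],[262,-62,-85,0.456],[262,-62,-85,0.456],[262,-62,-85,0.456]]]' 
python3 -c "from h import *; print(plan([.44,-.30,.33],0.0))"
```

```text
[262.996 -61.786 -85.112   0.456]
clock: 1.02
tcp_pos: [0.4388, -0.3005, 0.3299]
tcp_rot: [-3.141, 0.001, 0.0]
contact_force: [-0.4, 0.4, -0.1]
grip_width: 0.0855
gripper_force: 0.0
[ 1.245 -0.5   -0.08   0.   ]
```

```bash
W="python3 -m handwheel"
S(){ python3 -c "from h import *; snap('wrist','$1')"; }
S wA1
$W '[[[60,-50,0,0],[100,-100,0,0],[100,-100,0,0],[100,-100,0,0]]]' ; S wA2
$W '[[[0,-60,-20,0],[-40,-120,-30,0],[-80,-180,-30,0],[-80,-200,-30,0],[-80,-200,-30,0]]]'; S wB1
$W '[[[60,0,0,0],[110,0,0,0],[110,0,0,0],[110,0,0,0]]]'; S wB2
$W '[[[-60,-60,0,0],[-110,-120,0,0],[-110,-180,0,0],[-110,-240,0,0],[-110,-260,0,0],[-110,-260,0,0]]]'; S wC1
$W '[[[40,0,0,0],[90,0,0,0],[90,0,0,0],[90,0,0,0]]]'; S wC2
python3 - <<'E'
from h import *
a=cv2.imread('pics/wB1.png');cv2.imwrite('pics/v3.png',cv2.resize(a,(800,500),interpolation=cv2.INTER_CUBIC))
a=cv2.imread('pics/wA1.png');b=cv2.imread('pics/wC1.png')
cv2.imwrite('pics/v4.png',cv2.resize(np.hstack([a[:,100:500],b[:,120:520]]),(800,400)))
E
```

```text
clock: 1.58
tcp_pos: [0.5386, -0.2009, 0.3303]
tcp_rot: [3.141, 0.0, -0.0]
contact_force: [0.4, 0.4, -0.4]
grip_width: 0.0856
gripper_force: 0.0
clock: 2.25
tcp_pos: [0.4579, -0.0003, 0.3612]
tcp_rot: [3.141, -0.002, 0.0]
contact_force: [1.0, -0.7, 0.3]
grip_width: 0.0855
gripper_force: 0.0
clock: 2.8
tcp_pos: [0.5688, -0.002, 0.3601]
tcp_rot: [3.141, 0.001, -0.002]
contact_force: [-0.8, -0.8, 0.5]
grip_width: 0.0856
gripper_force: 0.0
clock: 3.6
tcp_pos: [0.4579, 0.2612, 0.3609]
tcp_rot: [-3.141, -0.001, 0.003]
contact_force: [0.3, 0.1, -0.7]
grip_width: 0.0854
gripper_force: 0.0
clock: 4.15
tcp_pos: [0.5489, 0.2583, 0.3609]
tcp_rot: [-3.142, -0.0, -0.002]
contact_force: [-1.3, 0.8, 0.6]
grip_width: 0.0853
gripper_force: 0.0
```

View pics/v3.png

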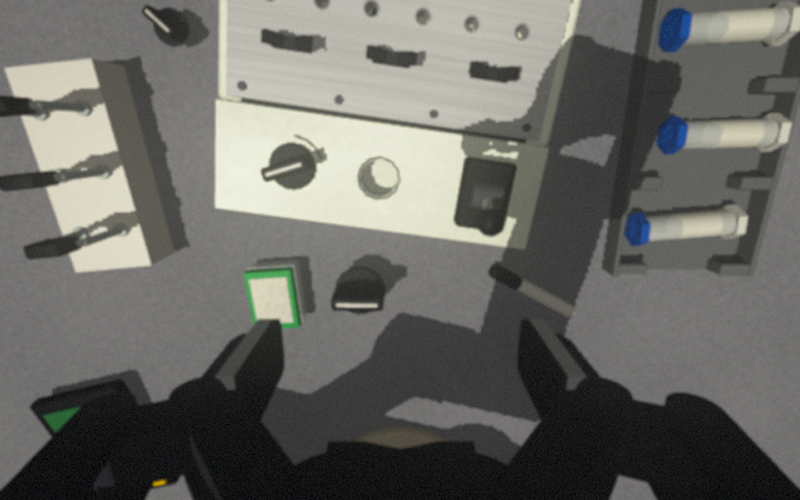

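View pics/v4.png

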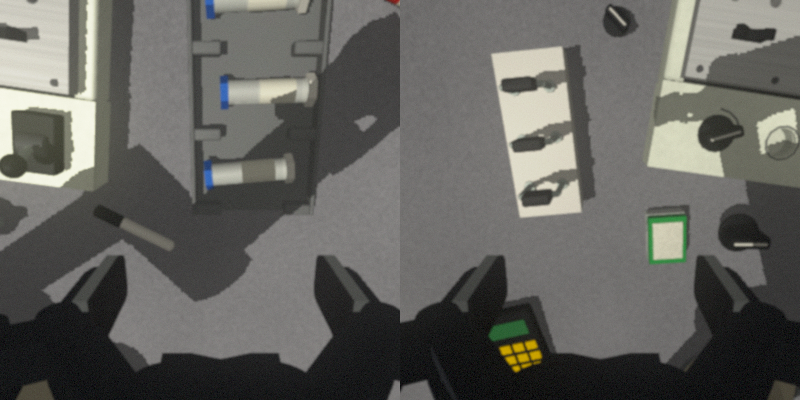

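The wB1 view shows the lock knob at (288,168) with its bar along (262,178)–(302,163). The storage socket is at (379,178), the switch at (485,195), and the cradle holes lie along the row (270,0)…(522,32). Next I enlarge wB2 for accurate holes.

```bash
python3 - <<'E'
from h import *
print(proj('wB2',[.6,0,.09]),proj('wB2',[.49,.1,.07]))
im=cv2.imread('pics/wB2.png');
cv2.imwrite('pics/v5.png',cv2.resize(im[60:290,130:480],(800,526),interpolation=cv2.INTER_CUBIC))
E
```

```text
[317.56209433 140.02554114] [246.13165909 218.74251599]
```

View pics/v5.png

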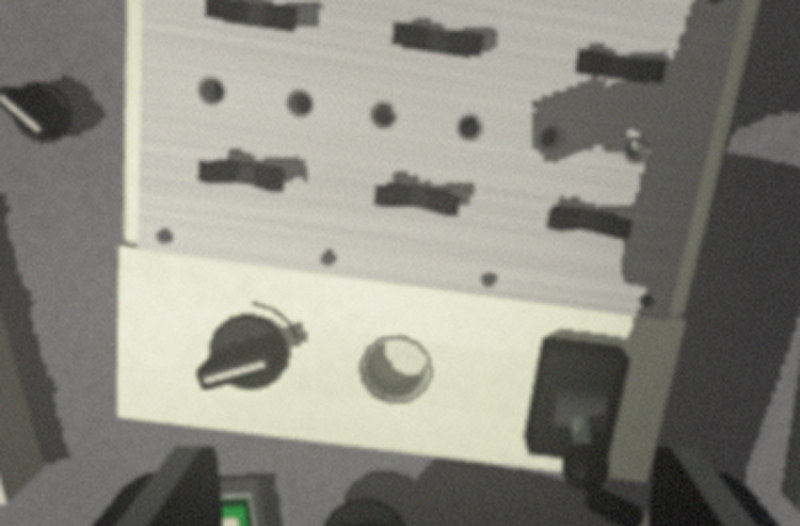

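```bash
python3 - <<'E'
from h import *
np.set_printoptions(precision=4,suppress=True)
k=800/350
B2=lambda u,v:('wB2',u/k+130,v/k+60)
B1=lambda u,v:('wB1',u/1.25,v/1.25)
h2=[(211,90),(300,103),(383,115),(469,127),(549,138),(633,149)];h1=[(270,0),(322,3),(372,8),(422,15),(472,22),(522,32)]
P=[]
for a,b in zip(h2,h1):
    P.append(atz(*B2(*a),.09));print('hole',tri(B2(*a),B1(*b)),P[-1],atz(*B1(*b),.09))
P=np.array(P);c=np.polyfit(P[:,1],P[:,0],1);print('yaw',-np.arctan(c[0]))
print('stations L..R',(P[0]+P[1])/2,(P[2]+P[3])/2,(P[4]+P[5])/2)
for n,a,b in [('store',(396,369),(379,178)),('k1',(203,379),(262,178)),('k2',(265,364),(302,163)),('ball',(585,467),(489,226)),('screw1',(165,236),(240,86)),('screw4',(647,300),(527,127))]:
    print(n,tri(B2(*a),B1(*b)),atz(*B2(*a),.065))
E
```

```text
hole [0.6483 0.1198 0.0654] [0.648  0.1128 0.09  ] [0.6416 0.1127 0.09  ]
hole [0.6414 0.0685 0.0819] [0.6414 0.067  0.09  ] [0.6392 0.0671 0.09  ]
hole [0.6353 0.0235 0.0902] [0.6353 0.0238 0.09  ] [0.6353 0.0232 0.09  ]
hole [ 0.6292 -0.021   0.0927] [ 0.6291 -0.0214  0.09  ] [ 0.6298 -0.021   0.09  ]
hole [ 0.6234 -0.0641  0.0936] [ 0.6233 -0.0638  0.09  ] [ 0.6243 -0.0656  0.09  ]
hole [ 0.6172 -0.1109  0.0856] [ 0.6175 -0.1086  0.09  ] [ 0.6163 -0.1108  0.09  ]
yaw -0.1372924788326834
stations L..R [0.6447 0.0899 0.09  ] [0.6322 0.0012 0.09  ] [ 0.6204 -0.0862  0.09  ]
store [0.4839 0.0208 0.0651] [0.4839 0.021  0.065 ]
k1 [0.4868 0.1341 0.0888] [0.4777 0.1407 0.065 ]
k2 [0.5026 0.091  0.1062] [0.4874 0.1016 0.065 ]
ball [ 0.4443 -0.0869  0.1172] [ 0.4163 -0.0994  0.065 ]
screw1 [0.5714 0.1463 0.0894] [0.5671 0.1544 0.065 ]
screw4 [ 0.5348 -0.1222  0.0918] [ 0.5275 -0.1303  0.065 ]
```

```bash
python3 - <<'E'
from h import *
np.set_printoptions(precision=4,suppress=True)
k=800/350
a=atz('wB2',203/k+130,379/k+60,.101);b=atz('wB2',265/k+130,364/k+60,.101);print(a,b,np.arctan2(*(b-a)[1::-1]), (a+b)/2)
a=atz('wB1',262/1.25,178/1.25,.101);b=atz('wB1',302/1.25,163/1.25,.101);print(a,b,np.arctan2(*(b-a)[1::-1]), (a+b)/2)
print(plan([.49,.09,.27],1.93))
E
```

```text
[0.4917 0.1284 0.101 ] [0.5006 0.0927 0.101 ] -1.3260941255230834 [0.4962 0.1105 0.101 ]
[0.4881 0.1314 0.101 ] [0.5022 0.0919 0.101 ] -1.2275599397007957 [0.4951 0.1117 0.101 ]
[-58.404 168.753  91.332  -1.931]
```

```bash
W="python3 -m handwheel"
$W '[[[-20,60,20,-0.18],[-40,110,40,-0.36],[-58,169,91,-0.54],[-58,169,91,-0.72],[-58,169,91,-0.9],[-58,169,91,-1.08],[-58,169,91,-1.26],[-58,169,91,-1.44],[-58,169,91,-1.62],[-58,169,91,-1.8],[-58,169,91,-1.93],[-58,169,91,-1.93]]]'
python3 - <<'E'
from h import *
snap('wrist','wD1')
for p in ([.484,.021,.065],[.4955,.111,.101],[.4444,-.087,.12]):print(proj('wD1',p))
a=cv2.imread('pics/wD1.png');cv2.imwrite('pics/v6.png',cv2.resize(a,(800,500),interpolation=cv2.INTER_CUBIC))
E
$W '[[[0,-40,0,0],[0,-60,0,0],[0,-60,0,0]]]'
python3 -c "from h import *; snap('wrist','wD2')
for p in ([.484,.021,.065],[.4955,.111,.101],[.4444,-.087,.12]):print(proj('wD2',p))
a=cv2.imread('pics/wD2.png');cv2.imwrite('pics/v7.png',cv2.resize(a,(800,500),interpolation=cv2.INTER_CUBIC))
"
```

```text
clock: 5.7
tcp_pos: [0.4904, 0.0906, 0.2702]
tcp_rot: [3.14, 0.001, 1.929]
contact_force: [0.1, 0.2, -0.2]
grip_width: 0.0853
gripper_force: 0.0
[292.73978294 229.76030416]
[332.47682669 164.69126679]
[218.11719916 328.4842516 ]
clock: 6.12
tcp_pos: [0.4343, 0.0693, 0.27]
tcp_rot: [3.14, 0.001, 1.927]
contact_force: [0.9, -0.5, -0.0]
grip_width: 0.0858
gripper_force: 0.0
[346.51970797 229.55018532]
[396.46571382 164.30654257]
[276.43943806 328.43072595]
```

View pics/v6.png

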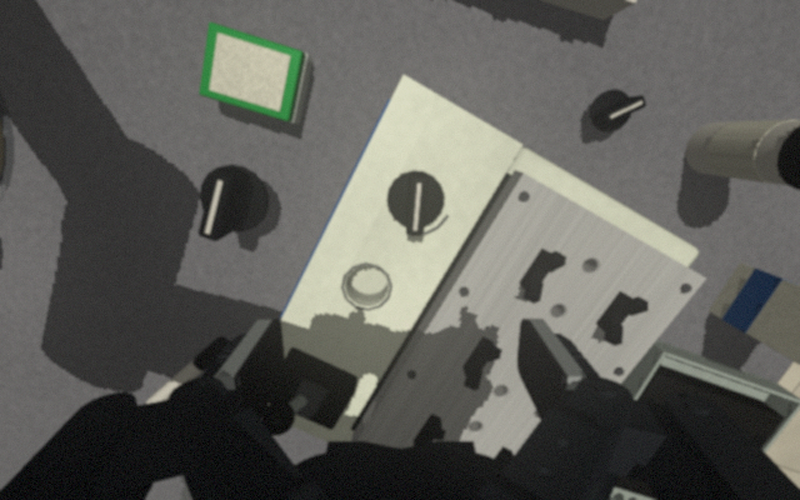

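View pics/v7.png

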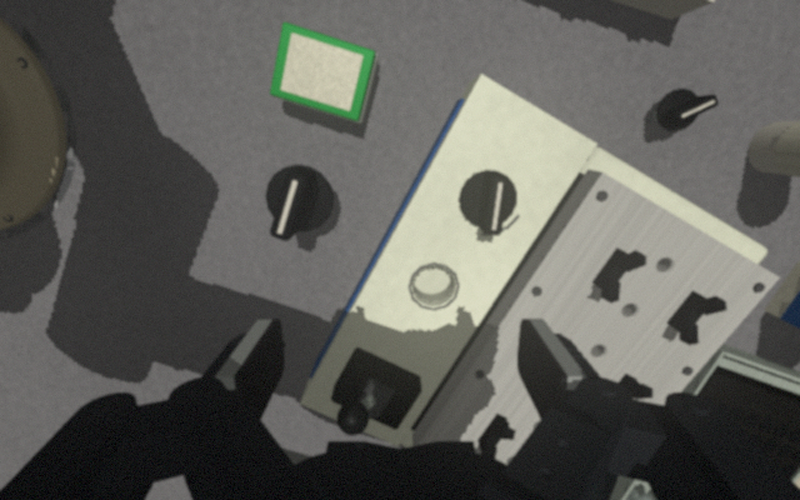

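wD1 shows the store socket at (367,287) and the knob line (419,184)–(416,231). In wD2 they are at (434,286) and (500,182)–(495,232), with the ball at (352,418).

```bash
python3 - <<'E'
from h import *
np.set_printoptions(precision=4,suppress=True)
q=lambda f,u,v:(f,u/1.25,v/1.25)
for n,a,b,z in [('store',(367,287),(434,286),.065),('k1',(419,184),(500,182),.101),('k2',(416,231),(495,232),.101)]:
    print(n,tri(q('wD1',*a),q('wD2',*b)),atz(*q('wD1',*a),z),atz(*q('wD2',*b),z))
print('ball',atz(*q('wD2',352,418),.12))
E
```

```text
store [0.4848 0.0214 0.0638] [0.4848 0.0215 0.065 ] [0.4844 0.0221 0.065 ]
k1 [0.4919 0.1275 0.1   ] [0.492  0.1271 0.101 ] [0.4914 0.1281 0.101 ]
k2 [0.5027 0.0928 0.1029] [0.5028 0.093  0.101 ] [0.5036 0.092  0.101 ]
ball [ 0.4517 -0.0922  0.12  ]
```

```bash
python3 -c "
from h import *
print(plan([.497,.11,.16],1.89), plan([.497,.11,.091],1.89))"
```

```text
[1.6297e+01 7.2282e+01 1.0987e+02 3.8000e-02] [1.6297e+01 7.2282e+01 1.7887e+02 3.8000e-02]
```

```bash
W="python3 -m handwheel"
$W '[[[10,50,40,0.038],[16.3,72.3,90,0.038],[16.3,72.3,130,0.038],[16.3,72.3,165,0.038],[16.3,72.3,179,0.038],[16.3,72.3,179,0.038],[16.3,72.3,179,0.038]]]' 40
$W '[[[0,0,0,0],[0,0,0,0],[0,0,0,0],[0,0,0,0],[0,0,0,0],[0,0,0,0]]]' 0 40
python3 -c "from h import *; print(readout.read_state()['contact_force'],readout.read_state()['torque'])"
```

```text
clock: 7.05
tcp_pos: [0.4978, 0.1102, 0.0916]
tcp_rot: [3.139, 0.001, 1.892]
contact_force: [1.1, -1.0, -0.4]
grip_width: 0.0399
gripper_force: 0.0
clock: 7.8
tcp_pos: [0.4975, 0.1101, 0.0913]
tcp_rot: [3.14, 0.001, 1.892]
contact_force: [-0.2, 0.4, 6.2]
grip_width: 0.0133
gripper_force: 40.0
[-0.19887261  0.40719618  6.21404944] [-0.01466027  0.2333715  -0.02270877]
```

```bash
W="python3 -m handwheel"
$W '[[[0,0,0,-0.15],[0,0,0,-0.3],[0,0,0,-0.45],[0,0,0,-0.6],[0,0,0,-0.75],[0,0,0,-0.9],[0,0,0,-1.05],[0,0,0,-1.113],[0,0,0,-1.113],[0,0,0,-1.113]]]'
python3 -c "from h import *; print(readout.read_state()['contact_force'],readout.read_state()['torque'])"
$W '[[[0,0,-10,0],[0,0,-25,0],[0,0,-45,0],[0,0,-60,0],[0,0,-60,0]]]'
python3 -c "from h import *; s=snap('side','s1');crop('s1',200,180,420,310,3.6,'v8');print(plan([.4847,.0215,.16],3.004))"
```

```text
clock: 9.05
tcp_pos: [0.4976, 0.1102, 0.0913]
tcp_rot: [3.141, 0.002, 3.005]
contact_force: [1.0, 0.2, 4.6]
grip_width: 0.0133
gripper_force: 39.9
[0.96465763 0.21111608 4.55522678] [0.08619292 0.06933222 0.1255459 ]
clock: 9.68
tcp_pos: [0.4974, 0.1102, 0.1515]
tcp_rot: [3.141, 0.002, 3.005]
contact_force: [0.1, -0.5, -0.7]
grip_width: 0.0132
gripper_force: 39.0
[ 1.600e-02 -8.949e+01 -9.460e+00  1.000e-03]
```

View pics/v8.png

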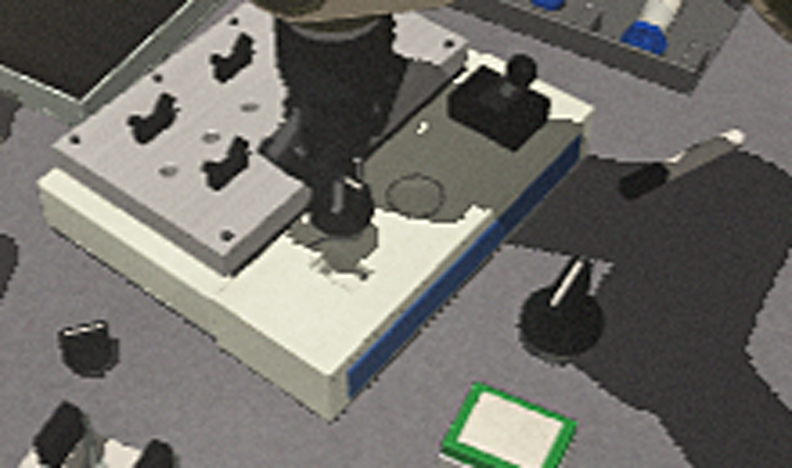

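The knob is lifted clear of the deck, near (340,200) in the crop. Next I carry it to the store socket.

```bash
W="python3 -m handwheel"
$W '[[[0,-50,0,0],[0,-89.6,0,0],[0,-89.6,0,0],[0,-89.6,0,0],[0,-89.6,20,0],[0,-89.6,30,0],[0,-89.6,38,0],[0,-89.6,38,0]]]'
$W '[[[0,0,8,0],[0,0,16,0],[0,0,21,0],[0,0,21,0],[0,0,21,0]]]'
python3 -c "from h import *; print(readout.read_state()['contact_force'],readout.read_state()['torque'])"
```

```text
clock: 10.72
tcp_pos: [0.4846, 0.0217, 0.112]
tcp_rot: [3.142, -0.001, 3.005]
contact_force: [-0.6, -0.6, -1.2]
grip_width: 0.0133
gripper_force: 39.3
clock: 11.35
tcp_pos: [0.4847, 0.0214, 0.0913]
tcp_rot: [3.142, 0.0, 3.005]
contact_force: [0.4, -0.5, 0.3]
grip_width: 0.0129
gripper_force: 39.6
[ 0.44172383 -0.52288578  0.26191529] [0.00546859 0.07956217 0.02234612]
```

```bash
W="python3 -m handwheel"
$W '[[[0,0,0,0],[0,0,0,0],[0,0,-20,0],[0,0,-80,0],[0,0,-140,0],[0,0,-200,0],[0,0,-210,0]]]' 45
python3 -c "from h import *; print(plan([.48,-.31,.30],1.571)); snap('wrist','wE1');print(proj('wE1',[.4847,.0215,.071]))"
$W '[[[0,-60,0,0.17],[0,-120,0,0.34],[0,-180,0,0.51],[0,-240,0,0.68],[0,-300,0,0.85],[-40,-328,0,1.02],[-40,-328,0,1.19],[-40,-328,0,1.36],[-40,-328,0,1.434],[-40,-328,0,1.434],[-40,-328,0,1.434]]]'
python3 -c "from h import *; print(plan([.48,-.31,.30],1.571)); snap('wrist','wF1')"
$W '[[[0,50,0,0],[0,100,0,0],[0,100,0,0],[0,100,0,0]]]'
python3 -c "from h import *; snap('wrist','wF2')
a=cv2.imread('pics/wF1.png');b=cv2.imread('pics/wF2.png')
cv2.imwrite('pics/v9.png',np.vstack([cv2.resize(a[40:270],(800,288)),cv2.resize(b[40:270],(800,288))]))"
```

```text
clock: 12.22
tcp_pos: [0.4856, 0.0213, 0.3051]
tcp_rot: [-3.141, 0.007, 3.005]
contact_force: [-0.6, 0.2, -1.3]
grip_width: 0.0454
gripper_force: 0.0
[ -39.596 -328.936    5.103    1.434]
[321.33237419 167.5994239 ]
clock: 13.65
tcp_pos: [0.4795, -0.3089, 0.3005]
tcp_rot: [-3.141, -0.001, 1.572]
contact_force: [0.5, 0.7, -0.8]
grip_width: 0.0448
gripper_force: 0.0
[-1.112e+00  4.900e-01  4.640e-01  1.000e-03]
clock: 14.2
tcp_pos: [0.5792, -0.309, 0.301]
tcp_rot: [-3.141, -0.0, 1.571]
contact_force: [-0.3, -0.7, 0.2]
grip_width: 0.0449
gripper_force: 0.0
```

View pics/v9.png

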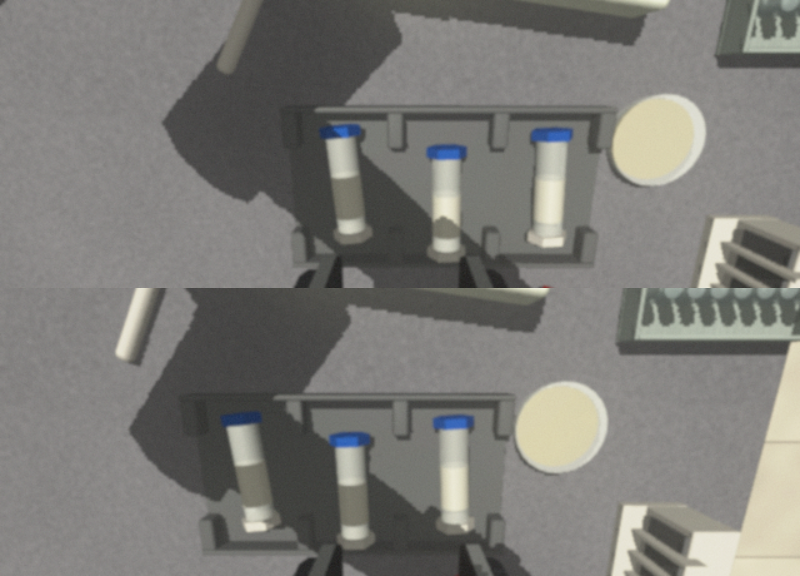

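wF1 (upper) and wF2 (lower) show the three tubes, blue caps nearest the shaker. The cap/skirt points in wF1 are left (341,131)/(352,233), middle (447,152)/(445,252) and right (552,134)/(547,237).

```bash
python3 - <<'E'
from h import *
np.set_printoptions(precision=4,suppress=True)
q=lambda f,p:(f,p[0]/1.25,p[1]/1.252+40)
for n,a1,b1,a2,b2 in [('near',(341,131),(352,233),(241,130),(258,233)),('mid',(447,152),(445,252),(350,151),(355,248)),('far',(552,134),(547,237),(453,134),(459,233))]:
    a=tri(q('wF1',a1),q('wF2',a2));b=tri(q('wF1',b1),q('wF2',b2))
    print(n,a,b,np.linalg.norm(a-b))
    for f,x,y in(('wF1',a1,b1),('wF2',a2,b2)):
        A=atz(*q(f,x),.036);B=atz(*q(f,y),.036);d=A-B;print('  ',A,B,np.linalg.norm(d),'mid',(A+B)/2,'dir',np.arctan2(d[1],d[0]))
E
```

```text
near [ 0.4207 -0.2847  0.0273] [ 0.4288 -0.3915  0.0334] 0.1072668223739706
   [ 0.422 -0.284  0.036] [ 0.4291 -0.3902  0.036 ] 0.10646264394178598 mid [ 0.4255 -0.3371  0.036 ] dir 1.6376119030413376
   [ 0.4242 -0.2833  0.036 ] [ 0.4297 -0.3907  0.036 ] 0.1075486202844748 mid [ 0.4269 -0.337   0.036 ] dir 1.6222724514633249
mid [ 0.5278 -0.3069  0.0205] [ 0.5293 -0.4163  0.0212] 0.10942045921902029
   [ 0.526  -0.3045  0.036 ] [ 0.5276 -0.4118  0.036 ] 0.10727480823823621 mid [ 0.5268 -0.3581  0.036 ] dir 1.5852410210177814
   [ 0.5298 -0.304   0.036 ] [ 0.5313 -0.4078  0.036 ] 0.10387791660091235 mid [ 0.5305 -0.3559  0.036 ] dir 1.5855245522083472
far [ 0.6328 -0.2887  0.0228] [ 0.6461 -0.4046  0.0059] 0.11787610309851752
   [ 0.6279 -0.2867  0.036 ] [ 0.6344 -0.3945  0.036 ] 0.10795846135284518 mid [ 0.6312 -0.3406  0.036 ] dir 1.631691625778353
   [ 0.6311 -0.2873  0.036 ] [ 0.6414 -0.3907  0.036 ] 0.10398572619507554 mid [ 0.6362 -0.339   0.036 ] dir 1.66924778503544
```

```bash
python3 - <<'E'
from h import *
print(plan([.426,-.339,.1],1.63), plan([.426,-.339,.021],1.63))
p=[.426,-.339,.021]
print(plan([.6199,-.0877,.20],3.004,p,1.63))
E
```

```text
[-2.98860e+01 -1.52870e+02  2.01629e+02 -5.90000e-02] [-2.98860e+01 -1.52870e+02  2.80629e+02 -5.90000e-02]
[ 239.387  208.429 -179.      -1.374]
```

```bash
W="python3 -m handwheel"
$W '[[[-10,-55,0,-0.059],[-20,-110,20,-0.059],[-30,-153,60,-0.059],[-30,-153,120,-0.059],[-30,-153,180,-0.059],[-30,-153,240,-0.059],[-30,-153,270,-0.059],[-30,-153,281,-0.059],[-30,-153,281,-0.059]]]' 50
$W '[[[0,0,0,0],[0,0,0,0],[0,0,0,0],[0,0,0,0],[0,0,0,0]]]' 0 30
$W '[[[0,0,-60,0],[0,0,-120,0],[0,0,-180,0],[0,0,-180,0],[0,0,-180,0]]]'
python3 -c "from h import *; snap('wrist','wG1');crop('wG1',120,0,520,300,2,'v10');print(plan([.6199,-.0877,.2],3.004))"
```

```text
clock: 15.38
tcp_pos: [0.4265, -0.3393, 0.0212]
tcp_rot: [3.141, 0.001, 1.629]
contact_force: [-0.2, -0.8, -0.1]
grip_width: 0.05
gripper_force: 0.0
clock: 16.0
tcp_pos: [0.427, -0.3397, 0.0221]
tcp_rot: [3.14, 0.002, 1.63]
contact_force: [-2.4, 0.7, 6.2]
grip_width: 0.0292
gripper_force: 29.3
clock: 16.62
tcp_pos: [0.4263, -0.3387, 0.2]
tcp_rot: [-3.141, -0.0, 1.63]
contact_force: [1.0, 0.2, -1.7]
grip_width: 0.0291
gripper_force: 30.4
[238.985 208.161  -0.711  -1.374]
```

View pics/v10.png

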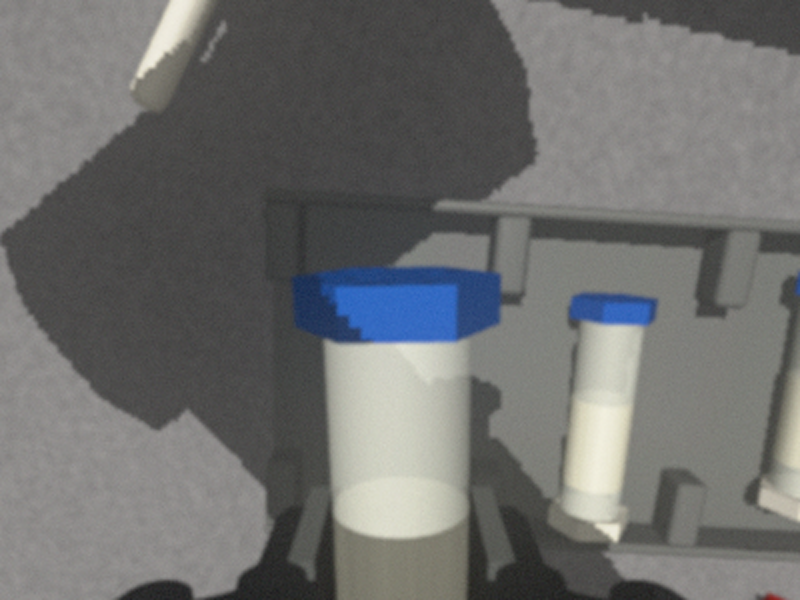

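The tube hangs level in the grip, and the cap's inner rim is at crop (400,343). I use that to find how far the tube sits off-centre along the grip.

```bash
cat >> h.py <<'E'
def slip(fn,u,v,axis_off=.0005,rim=.018):
    "tool-x distance of seen rim from TCP (expected .050)"
    s=readout.read_state();t=s['tcp_pos'];y=s['tcp_rot'][2]
    p=atz(fn,u,v,t[2]+axis_off+rim)-t
    return p[0]*np.cos(y)+p[1]*np.sin(y), p[0]*np.sin(y)-p[1]*np.cos(y)
E
python3 -c "
from h import *
print(slip('wG1',320,171.5), slip('wG1',320,135))"
```

```text
(np.float64(0.04945728609307014), np.float64(0.0006431547659338163)) (np.float64(0.0620845627915276), np.float64(0.0006544192569191512))
```

```bash
W="python3 -m handwheel"
$W '[[[40,35,0,-0.17],[80,70,0,-0.34],[120,105,0,-0.51],[160,140,0,-0.68],[200,175,0,-0.85],[239,208,0,-1.02],[239,208,0,-1.19],[239,208,0,-1.374],[239,208,0,-1.374],[239,208,0,-1.374]]]'
python3 -c "from h import *; print(plan([.6199,-.0877,.121],3.004))"
$W '[[[0,0,40,0],[0,0,60,0],[0,0,70,0],[0,0,75,0],[0,0,78,0],[0,0,78,0]]]'
python3 -c "from h import *; print(readout.read_state()['contact_force'],readout.read_state()['torque'])"
```

```text
clock: 17.92
tcp_pos: [0.6199, -0.0882, 0.1995]
tcp_rot: [3.141, -0.001, 3.0]
contact_force: [-0.5, -0.1, -0.5]
grip_width: 0.0293
gripper_force: 30.3
[ 7.000e-02  5.380e-01  7.852e+01 -4.000e-03]
clock: 18.68
tcp_pos: [0.6205, -0.0881, 0.1232]
tcp_rot: [3.142, 0.001, 3.003]
contact_force: [-0.3, 1.3, 2.0]
grip_width: 0.0288
gripper_force: 30.4
[-0.29630605  1.25445269  1.95725541] [ 0.20862679  0.10014071 -0.02198534]
```

```bash
W="python3 -m handwheel"
$W '[[[0,0,1,0],[0,0,1,0]]]'
$W '[[[0,0,0,0],[0,0,0,0],[0,0,-20,0],[0,0,-60,0],[0,0,-110,0],[0,0,-160,0],[0,0,-180,0],[0,0,-180,0]]]' 48
python3 - <<'E'
from h import *
snap('wrist','wH1');snap('top','tH1')
print(plan([.5285,-.358,.20],1.586),proj('wH1',[.62,-.0877,.122]))
im=cv2.imread('pics/wH1.png');cv2.imwrite('pics/v11.png',cv2.resize(im,(800,500),interpolation=cv2.INTER_CUBIC))
E
```

```text
clock: 18.92
tcp_pos: [0.6206, -0.0879, 0.1228]
tcp_rot: [3.142, 0.002, 3.004]
contact_force: [-1.0, 2.1, 6.9]
grip_width: 0.0292
gripper_force: 31.1
clock: 19.92
tcp_pos: [0.6205, -0.0884, 0.3024]
tcp_rot: [-3.141, 0.003, 3.004]
contact_force: [0.6, -0.3, 0.0]
grip_width: 0.0483
gripper_force: 0.0
[  53.412 -279.854   99.832    1.418] [321.97349089 179.58006656]
```

View pics/v11.png

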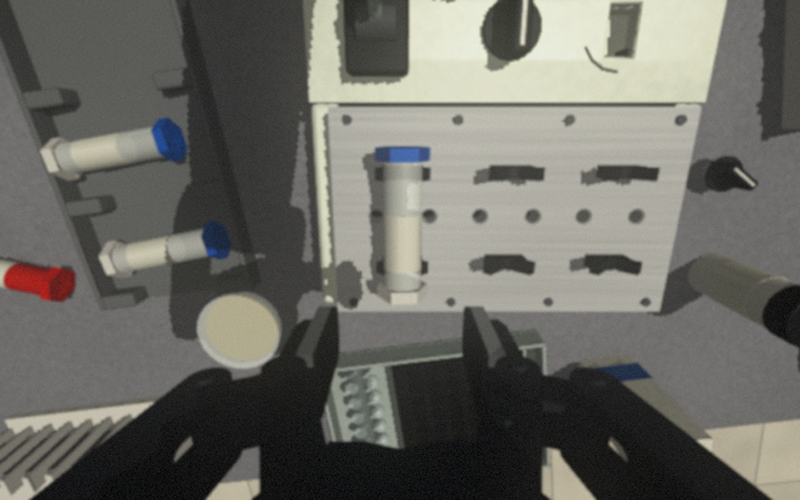

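The view shows the first tube seated, with its cap and skirt outside the blocks at (403,155)–(405,297). The knob stands home in the store socket, and the remaining holes lie on row v=216 at u=480, 533, 584 and 637.

```bash
W="python3 -m handwheel"
python3 - <<'E'
from h import *
np.set_printoptions(precision=4,suppress=True)
for u in (429,480,533,584,637): print(atz('wH1',u/1.25,216/1.25,.09))
E
$W '[[[10,-60,0,0.17],[20,-120,0,0.34],[30,-180,20,0.51],[45,-240,50,0.68],[53,-280,100,0.85],[53,-280,100,1.02],[53,-280,100,1.19],[53,-280,100,1.36],[53,-280,100,1.418],[53,-280,100,1.418]]]' 50
python3 -c "from h import *; snap('wrist','wI1');print(plan([.5285,-.358,.021],1.586))"
$W '[[[0,0,60,0],[0,0,120,0],[0,0,160,0],[0,0,179,0],[0,0,179,0],[0,0,179,0]]]'
$W '[[[0,0,0,0],[0,0,0,0],[0,0,0,0],[0,0,0,0],[0,0,0,0]]]' 0 30
$W '[[[0,0,-60,0],[0,0,-120,0],[0,0,-180,0],[0,0,-180,0],[0,0,-180,0]]]'
python3 - <<'E'
from h import *
s=snap('wrist','wI2');im=s['color'].astype(int)
b=(im[:,:,2]>im[:,:,0]+60)
n,l,st,c=cv2.connectedComponentsWithStats(b.astype(np.uint8));print([(list(map(int,st[i])),c[i].round(1)) for i in range(1,n) if st[i][4]>200])
print(plan([.6322,.0015,.2],3.004))
E
```

```text
[ 0.6232 -0.0648  0.09  ]
[ 0.6293 -0.021   0.09  ]
[0.6356 0.0245 0.09  ]
[0.6417 0.0683 0.09  ]
[0.6481 0.1137 0.09  ]
clock: 21.28
tcp_pos: [0.5288, -0.3579, 0.1997]
tcp_rot: [-3.14, -0.002, 1.586]
contact_force: [0.4, -0.2, 0.3]
grip_width: 0.0499
gripper_force: 0.0
[-5.90000e-02 -3.61000e-01  1.79058e+02  1.00000e-03]
clock: 22.08
tcp_pos: [0.5299, -0.3589, 0.0242]
tcp_rot: [3.139, 0.002, 1.586]
contact_force: [-0.9, 0.8, 1.1]
grip_width: 0.0499
gripper_force: 0.0
clock: 22.7
tcp_pos: [0.5297, -0.3587, 0.024]
tcp_rot: [3.14, 0.002, 1.586]
contact_force: [-0.7, 0.5, 5.8]
grip_width: 0.0291
gripper_force: 29.4
clock: 23.32
tcp_pos: [0.5288, -0.3579, 0.2014]
tcp_rot: [-3.141, -0.001, 1.586]
contact_force: [-0.6, 0.5, -1.7]
grip_width: 0.0288
gripper_force: 30.4
[([411, 103, 45, 13, 490], array([433.3, 109. ])), ([268, 138, 102, 38, 3414], array([318.4, 156.4]))]
[357.676 108.883   0.64   -1.418]
```

```bash
W="python3 -m handwheel"
$W '[[[60,20,0,-0.17],[120,40,0,-0.34],[180,60,0,-0.51],[240,75,0,-0.68],[300,90,0,-0.85],[358,109,0,-1.02],[358,109,0,-1.19],[358,109,0,-1.36],[358,109,0,-1.418],[358,109,0,-1.418],[358,109,0,-1.418]]]'
python3 -c "from h import *; print(plan([.6325,.0018,.1235],3.004))"
$W '[[[0,0,40,0],[0,0,60,0],[0,0,68,0],[0,0,73,0],[0,0,77,0],[0,0,77,0]]]'
python3 -c "from h import *; print(readout.read_state()['contact_force'],readout.read_state()['torque'])"
```

```text
clock: 24.75
tcp_pos: [0.6325, 0.0014, 0.2014]
tcp_rot: [3.142, -0.002, 3.003]
contact_force: [0.5, -0.8, -0.8]
grip_width: 0.0288
gripper_force: 30.4
[ 1.0100e-01  4.1800e-01  7.7908e+01 -1.0000e-03]
clock: 25.5
tcp_pos: [0.6329, 0.0014, 0.1255]
tcp_rot: [-3.142, 0.0, 3.004]
contact_force: [0.3, 0.5, -0.6]
grip_width: 0.0293
gripper_force: 30.4
[ 0.34441862  0.49687767 -0.55347377] [-0.02349329 -0.03463127  0.01263117]
```

Not yet in contact; lower a bit more, release, and fetch the last tube.

```bash
W="python3 -m handwheel"
$W '[[[0,0,1.5,0],[0,0,2.5,0],[0,0,2.5,0]]]'
python3 -c "from h import *; print(readout.read_state()['contact_force'])"
$W '[[[0,0,0,0],[0,0,0,0],[0,0,-20,0],[0,0,-60,0],[0,0,-110,0],[0,0,-160,0],[0,0,-180,0],[0,0,-180,0]]]' 48
python3 - <<'E'
from h import *
snap('wrist','wJ1')
print(plan([.634,-.340,.20],1.635))
E
```

```text
clock: 25.88
tcp_pos: [0.6332, 0.0017, 0.1242]
tcp_rot: [3.141, 0.002, 3.004]
contact_force: [-1.4, 1.5, 6.1]
grip_width: 0.0287
gripper_force: 31.1
[-1.40882146  1.50655064  6.14250102]
clock: 26.88
tcp_pos: [0.6331, 0.0013, 0.3039]
tcp_rot: [-3.141, 0.003, 3.004]
contact_force: [0.6, 0.2, -1.0]
grip_width: 0.0478
gripper_force: 0.0
[ -48.122 -337.946  102.189    1.369]
```

```bash
W="python3 -m handwheel"
$W '[[[0,-60,0,0.17],[0,-120,0,0.34],[-20,-180,20,0.51],[-30,-240,50,0.68],[-48,-300,100,0.85],[-48,-338,102,1.02],[-48,-338,102,1.19],[-48,-338,102,1.369],[-48,-338,102,1.369],[-48,-338,102,1.369]]]' 50
python3 - <<'E'
from h import *
snap('wrist','wK1');snap('wrist','wK1')
a=cv2.imread('pics/wJ1.png');b=cv2.imread('pics/wK1.png')
cv2.imwrite('pics/v12.png',np.hstack([a[:300,100:500],b[:300,120:520]]))
print(plan([.634,-.340,.021],1.635))
E
```

```text
clock: 28.18
tcp_pos: [0.6338, -0.3398, 0.1999]
tcp_rot: [-3.141, -0.001, 1.638]
contact_force: [-0.6, 1.1, 0.6]
grip_width: 0.0501
gripper_force: 0.0
[-1.94000e-01  1.23000e-01  1.79406e+02  2.00000e-03]
```

View pics/v12.png

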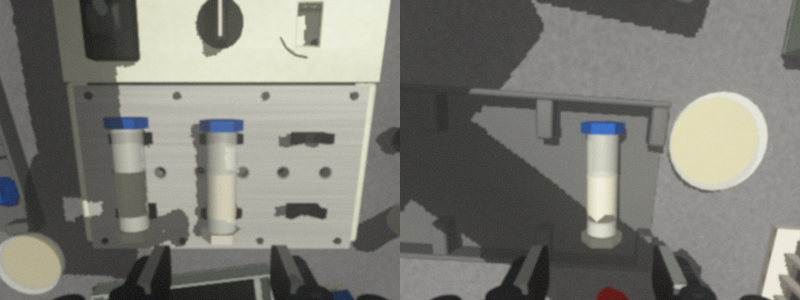

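Both placed tubes lie in their cradles. The last tube is centred under the gripper, cap at wK1 (322,127) and skirt at (322,241).

```bash
W="python3 -m handwheel"
python3 - <<'E'
from h import *
a=atz('wK1',322,127,.035);b=atz('wK1',322,240,.035);d=a-b;print(a,b,np.linalg.norm(d),(a+b)/2,np.arctan2(d[1],d[0]))
E
$W '[[[0,0,60,0],[0,0,120,0],[0,0,160,0],[0,0,179,0],[0,0,179,0],[0,0,179,0]]]'
$W '[[[0,0,0,0],[0,0,0,0],[0,0,0,0],[0,0,0,0],[0,0,0,0]]]' 0 30
$W '[[[0,0,-60,0],[0,0,-120,0],[0,0,-180,0],[0,0,-180,0],[0,0,-180,0]]]'
python3 - <<'E'
from h import *
s=snap('wrist','wK2');im=s['color'].astype(int)
b=(im[:,:,2]>im[:,:,0]+60)
n,l,st,c=cv2.connectedComponentsWithStats(b.astype(np.uint8));print([(list(map(int,st[i])),c[i].round(1)) for i in range(1,n) if st[i][4]>200])
print(plan([.6449,.0910,.2],3.004))
E
```

```text
[ 0.63232147 -0.28724642  0.035     ] [ 0.63976927 -0.39686627  0.035     ] 0.10987256854030915 [ 0.63604537 -0.34205634  0.035     ] 1.6386341655270613
clock: 29.02
tcp_pos: [0.6348, -0.3406, 0.0241]
tcp_rot: [3.139, 0.002, 1.635]
contact_force: [-0.3, -0.3, -0.1]
grip_width: 0.0498
gripper_force: 0.0
clock: 29.65
tcp_pos: [0.6345, -0.3404, 0.0237]
tcp_rot: [3.14, 0.002, 1.635]
contact_force: [-2.0, 1.1, 6.4]
grip_width: 0.0289
gripper_force: 29.5
clock: 30.28
tcp_pos: [0.6336, -0.3398, 0.2009]
tcp_rot: [-3.141, -0.001, 1.635]
contact_force: [-0.6, 0.3, -2.1]
grip_width: 0.0288
gripper_force: 30.3
[([270, 140, 102, 37, 3364], array([320. , 157.6]))]
[ 4.29085e+02  3.89490e+01  8.00000e-03 -1.36900e+00]
```

```bash
W="python3 -m handwheel"
$W '[[[60,6,0,-0.17],[120,12,0,-0.34],[180,18,0,-0.51],[240,24,0,-0.68],[300,30,0,-0.85],[360,36,0,-1.02],[429,39,0,-1.19],[429,39,0,-1.369],[429,39,0,-1.369],[429,39,0,-1.369],[429,39,0,-1.369]]]'
python3 -c "from h import *; print(plan([.6449,.0910,.1215],3.004))"
$W '[[[0,0,40,0],[0,0,60,0],[0,0,68,0],[0,0,74,0],[0,0,78,0],[0,0,79.5,0],[0,0,79.5,0]]]'
python3 -c "from h import *; print(readout.read_state()['contact_force'],readout.read_state()['torque'])"
```

```text
clock: 31.7
tcp_pos: [0.6454, 0.0896, 0.2015]
tcp_rot: [-3.141, -0.001, 3.001]
contact_force: [-0.7, -0.5, -0.3]
grip_width: 0.0288
gripper_force: 30.3
[ 6.9900e-01  1.2840e+00  7.9951e+01 -3.0000e-03]
clock: 32.58
tcp_pos: [0.6459, 0.0909, 0.1237]
tcp_rot: [3.141, 0.002, 3.004]
contact_force: [-1.1, 2.7, 5.7]
grip_width: 0.0287
gripper_force: 30.8
[-1.05934434  2.66068201  5.73933826] [0.26544704 0.11004873 0.04072344]
```

```bash
W="python3 -m handwheel"
$W '[[[0,0,0,0],[0,0,0,0],[0,0,-20,0],[0,0,-60,0],[0,0,-110,0],[0,0,-160,0],[0,0,-190,0],[0,0,-190,0]]]' 48
python3 -c "from h import *; snap('wrist','wL1');print(plan([.45,.28,.32],1.5))"
$W '[[[60,60,0,0.17],[120,120,0,0.34],[160,160,0,0.51],[190,190,0,0.68],[219,161,-5,0.85],[219,161,-5,1.02],[219,161,-5,1.19],[219,161,-5,1.36],[219,161,-5,1.504],[219,161,-5,1.504],[219,161,-5,1.504]]]'
python3 -c "from h import *; print(plan([.45,.28,.32],1.5))"
```

```text
clock: 33.58
tcp_pos: [0.6459, 0.0905, 0.3144]
tcp_rot: [3.141, 0.004, 3.004]
contact_force: [-0.4, 0.2, -0.7]
grip_width: 0.0475
gripper_force: 0.0
[219.683 160.827  -7.812   1.504]
clock: 35.0
tcp_pos: [0.4504, 0.2801, 0.3165]
tcp_rot: [-3.14, 0.001, 1.502]
contact_force: [-0.6, 0.5, -0.2]
grip_width: 0.048
gripper_force: 0.0
[-9.000e-02 -4.110e-01 -3.518e+00  2.000e-03]
```

```bash
W="python3 -m handwheel"
python3 -c "from h import *; snap('wrist','wM1')"
$W '[[[0,50,0,0],[0,80,0,0],[0,80,0,0],[0,80,0,0]]]'
python3 - <<'E'
from h import *
snap('wrist','wM2')
for f in('wM1','wM2'):
    for x in(.426,.489,.5545):print(proj(f,[x,.32,.13]).round())
a=cv2.imread('pics/wM1.png');b=cv2.imread('pics/wM2.png')
cv2.imwrite('pics/v13.png',np.vstack([cv2.resize(i[60:290],(800,288),interpolation=cv2.INTER_CUBIC) for i in(a,b)]))
E
```

```text
clock: 35.55
tcp_pos: [0.5299, 0.2746, 0.3172]
tcp_rot: [-3.141, 0.0, 1.501]
contact_force: [0.7, -1.0, 0.5]
grip_width: 0.048
gripper_force: 0.0
[292. 140.]
[357. 136.]
[425. 131.]
[210. 141.]
[274. 136.]
[342. 131.]
```

View pics/v13.png

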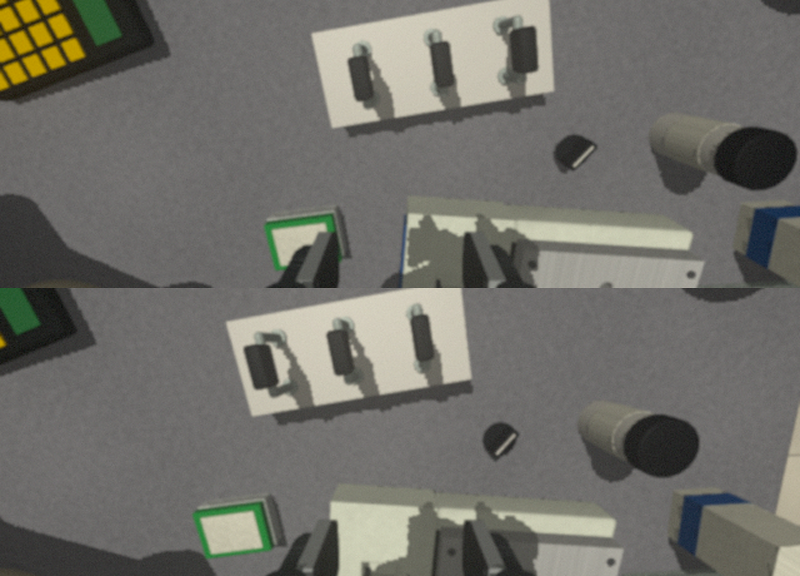

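wM1 shows the U-bolt grips at (360,77), (442,65) and (524,49). In wM2 they are at (261,79), (341,64) and (422,49), and the holder's near lower edge runs (332,127)–(553,92) in wM1.

```bash
python3 - <<'E'
from h import *
np.set_printoptions(precision=4,suppress=True)
q=lambda f,p:(f,p[0]/1.25,p[1]/1.252+60)
for n,a,b in[('near',(360,77),(261,79)),('mid',(442,65),(341,64)),('far',(524,49),(422,49))]:
    print(n,tri(q('wM1',a),q('wM2',b)),atz(*q('wM1',a),.125),atz(*q('wM2',b),.125))
a=atz(*q('wM1',(332,127)),.05);b=atz(*q('wM1',(553,92)),.05);d=b-a;print(a,b,np.linalg.norm(d),np.arctan2(d[1],d[0]))
for f,x,y in[('wM1',(355,57),(365,98)),('wM1',(437,44),(447,86)),('wM1',(523,29),(526,70)),('wM2',(340,44),(344,84)),('wM2',(421,30),(424,71))]:
    A=atz(*q(f,x),.128);B=atz(*q(f,y),.128);d=A-B;print(np.arctan2(d[1],d[0]),np.linalg.norm(d))
print(plan([.556,.323,.2],1.65))
E
```

```text
near [0.4223 0.3368 0.1145] [0.4234 0.3379 0.125 ] [0.4259 0.3365 0.125 ]
mid [0.4882 0.3427 0.1169] [0.4874 0.3424 0.125 ] [0.4894 0.3433 0.125 ]
far [0.5529 0.3499 0.1157] [0.5501 0.3499 0.125 ] [0.5524 0.3498 0.125 ]
[0.3832 0.2883 0.05  ] [0.601  0.3075 0.05  ] 0.21862156836028018 0.08792996392933071
1.7202218796082183 0.03142769467845685
1.7723691997006283 0.032041187643834006
1.6668167883894198 0.029896741532544988
1.561839859389014 0.029494391234928315
1.5925986604673894 0.029739092102273965
[ 50.023  22.836 117.447  -0.149]
```

```bash
W="python3 -m handwheel"
python3 -c "from h import *; print(plan([.5525,.350,.2],1.665))"
$W '[[[40,12,0,-0.164],[77,17,60,-0.164],[77,17,115,-0.164],[77,17,117,-0.164],[77,17,117,-0.164]]]' 40
python3 - <<'E'
from h import *
print(plan([.5525,.350,.112],1.665))
s=snap('wrist','wN1');g=cv2.cvtColor(s['color'],cv2.COLOR_RGB2GRAY)
u,v=proj('wN1',[.5525,.35,.13]).astype(int);print(u,v)
for r in range(v-50,v+56,6):print(r,''.join('%4d'%x for x in g[r,u-48:u+48:4]))
E
```

```text
[ 76.713  17.458 117.447  -0.164]
clock: 36.22
tcp_pos: [0.5534, 0.3502, 0.2036]
tcp_rot: [3.138, -0.001, 1.664]
contact_force: [-0.2, 0.9, 1.3]
grip_width: 0.0401
gripper_force: 0.0
[-1.3300e-01 -9.0500e-01  9.1556e+01 -1.0000e-03]
317 216
166  197 198 198 199 201 200 200 201 201 199 184 132 109 100 154 198 200 197 197 197 199 197 199 193
172  197 200 198 195 200 202 201 200 198 201 199 136 147 114 135 199 201 198 196 193 199 197 197 199
178  201 199 198 197 201 199 200 195 198 199 198 147 159 132 105 191 198 199 198 197 196 194 197 196
184  196 199 199 198 198 200 200 197 197 198 186 121 146 117  93 120 198 196 197 194 197 195 194 196
190  199 198 196 200 197 201 200 198 198 200  78  59  62  60  60 112 193 192 195 195 197 192 194 193
196  195 199 198 197 198 199 199 197 195 196  61  64  64  62  66 103 135 198 197 197 195 194 193 194
202  195 198 199 197 196 195 197 196 195 194  65  63  63  63  62 100 103 182 193 194 198 194 194 194
208  195 196 197 198 198 196 195 199 196 193  60  64  61  59  59 100 106 116 196 196 194 196 193 197
214  196 195 198 195 196 198 193 194 195 195  61  6
[... 258 characters left out ...]
11 191 190 190 188 188 193 193 189 191  65  56  51  56  54  97 102 144 189 187 186 191 187 186
238  114 118 117 111 113 117 120 118 115 120  92  63  56  60  57 107  96 116 107 116 111 114 111 113
244  101  94  83 120 119 117 120 117 115 116 113 119 111  66  70  63 104 113 110 116 112 111 107 108
250   99  52  47 115 115 122 117 116 115 113  84  98  84  70  64  62  87 111 116 113 107 110 113  96
256   89  41  43 116 115 116 115 116 114  89  68  66  64  63  63  67  65  64  64 104 109 114 106  92
262   50  37  40 112 114 116 115 121 112  63  64  64  68  65  62  64  64  63  62  60  63  61  61  49
268   36  37  35 112 109 115 116 111  77  63  61  66  64 103  61  62  59  62  64  63  61  63  63  50
```

```bash
python3 - <<'E'
from h import *
s=np.load('pics/wN1.npz');g=cv2.cvtColor(s['color'],cv2.COLOR_RGB2GRAY)
print(g[180:196,316],g[232:248,316],g[215,300:340])
st=readout.read_state();t=st['tcp_pos'];y=st['tcp_rot'][2]
for v,z in((188.5,.10),(188.5,.13),(239,.13)):
    p=atz('wN1',318,v,z)-t;print(v,z,p[0]*np.cos(y)+p[1]*np.sin(y),p[0]*np.sin(y)-p[1]*np.cos(y))
E
```

```text
[158 161 158 157 143 116  79  63  62  57  61  59  62  66  62  66] [ 54  49  57  56  52  53  57  86 102 112 118 113 115 117 114 108] [194 196 196 194 195 196 189 160 106  63  59  62  60  56  60  58  60  63
  64  56  62  60  55  57  56  61  55  72  86 100 103 106 103 106 102 103
 116 149 182 193]
188.5 0.1 0.011769533444811422 -0.001065171210473469
188.5 0.13 0.019598658520496418 -0.0009579092311446816
239 0.13 -0.0160704630950881 -0.0010484940742953365
```

```bash
W="python3 -m handwheel"
$W '[[[-1,-1,50,0],[-1,-1,80,0],[-1,-1,91,0],[-1,-1,91,0],[-1,-1,91,0]]]'
$W '[[[0,0,0,0],[0,0,0,0],[0,0,0,0],[0,0,0,0],[0,0,0,0],[0,0,0,0]]]' 0 60
$W '[[[0,0,-60,0],[0,0,-120,0],[0,0,-180,0],[0,0,-190,0],[0,0,-190,0],[0,0,-190,0]]]'
python3 - <<'E'
from h import *
print(plan([.6449,.0910,.24],1.434))
s=snap('wrist','wO1')
crop('wO1',200,100,440,300,2.5,'o1')
g=cv2.cvtColor(s['color'],cv2.COLOR_RGB2GRAY)
for r in range(130,290,8):print(r,''.join('%4d'%x for x in g[r,272:368:4]))
E
```

```text
clock: 36.9
tcp_pos: [0.5528, 0.3493, 0.1115]
tcp_rot: [3.138, -0.001, 1.664]
contact_force: [0.5, -1.7, 0.2]
grip_width: 0.04
gripper_force: 0.0
clock: 37.65
tcp_pos: [0.5522, 0.3491, 0.1104]
tcp_rot: [3.14, -0.0, 1.664]
contact_force: [-1.5, -0.4, 5.6]
grip_width: 0.0134
gripper_force: 58.7
clock: 38.4
tcp_pos: [0.5515, 0.3488, 0.2968]
tcp_rot: [-3.138, 0.001, 1.664]
contact_force: [1.0, 0.3, -1.9]
grip_width: 0.0131
gripper_force: 59.9
[-2.65356e+02  6.90420e+01  5.68180e+01  2.30000e-01]
130  209 211 208 208 210 210 207 209 210 210 209 208 210 209 209 209 208 208 209 208 208 208 181 117
138  205 208 208 208 209 208 208 207 211 211 209 207 208 208 207 210 208 209 208 208 208 205 177 127
146  171 209 210 210 208 211 209 209 207 208 205 152 115 109 193 207 211 204 210 211 207 205 159 121
154  163 209 206 209 208 207 209 211 209 204 208 208 205 207 209 206 208 208 208 205 205 206 148 123
162  107 172 207 207 205 209 206 209 206 208 206 207 206 206 206 209 207 207 205 204 207 205 127 122
170  135 125 210 208 210 206 210 208 208 209 211 206 206 205 205 206 207 207 208 203 207 206 131 1
[... 716 characters left out ...]
23 125 123 119 121 121 119 117 121  43  47  95 112  92  45  45 113 119 105  76  66  68 106 117
242  122 121 121 122 120 115 105 108  71  41  37  41  38  40  42  40  69  81  78  72  67  67  64  39
250  124 120 116 119 122 103  99  98  43  40  41  40  37  42  35  38  37  92 101  98  57  63  58  31
258  118  71  42  42  57  98 100  86  34  35  39  37  40  48  41  41  39  81  97  99  63  37  36  37
266  113  46  42  44  88 102 101  71  41  39  35  43  36  38  40  29  34  58 100  97  89  35  43  41
274   57  45  40  41  98  98  99  41  39  40  37  38  35  36  36  31  32  35  98  95 102  43  32  32
282   40  40  39  36  35  61 152  51  30  39  38  38  37  30  34  32  33  52 150 110  42  28  34  32
```

```bash
cat >> h.py <<'E'
def tl(fn,x,y,z,t,yaw):
    return proj(fn,[t[0]+x*np.cos(yaw)+y*np.sin(yaw),t[1]+x*np.sin(yaw)-y*np.cos(yaw),t[2]+z])
E
python3 - <<'E'
from h import *
st=readout.read_state();t=st['tcp_pos'];y=st['tcp_rot'][2]
for x,yy,z in[(.023,0,-.084),(.023,0,-.060),(.031,0,-.060),(.015,0,-.060),(.031,0,-.056),(.023,.008,-.06),(.027,0,-.062),(.017,.007,-.01),(.017,0,.018),(-.017,0,.018)]:print(x,yy,z,tl('wO1',x,yy,z,t,y).round(1))
g=cv2.cvtColor(np.load('pics/wO1.npz')['color'],cv2.COLOR_RGB2GRAY)
print(g[170:240:1,320]); print(g[192,296:344])
E
```

```text
0.023 0 -0.084 [320.  179.5]
0.023 0 -0.06 [319.9 188.5]
0.031 0 -0.06 [319.8 175.6]
0.015 0 -0.06 [319.9 201.1]
0.031 0 -0.056 [319.8 177.1]
0.023 0.008 -0.06 [333.  188.5]
0.027 0 -0.062 [319.9 181.3]
0.017 0.007 -0.01 [334.4 228.6]
0.017 0 0.018 [318.8 256.2]
-0.017 0 0.018 [319.  331.3]
[206 205 209 202 196 166 153 167 179 179 173 173 167 148 127 114 112 115
 112 109 112 114 109 115 114 114 110 112 115 111 111 108 114 111 110 111
 109 108 110 113 118 132 147 150 159 169 179 185 189 186 180 166 164 159
 161 160 156 158 158 160 157 156 157 144 112  70  42  42  41  43]
[206 203 204 206 206 203 205 205 203 202 202 192 174 165 163 163 158 142
 120 111 110 113 113 117 109 110 109 104 102  99 109 137 157 165 164 164
 176 190 200 204 205 202 208 206 203 205 205 203]
```

```bash
W="python3 -m handwheel"
$W '[[[-60,15,0,0.1],[-120,30,0,0.2],[-180,45,0,0.23],[-240,62,0,0.23],[-266,69,0,0.23],[-266,69,0,0.23],[-266,69,0,0.23],[-266,69,40,0.23],[-266,69,80,0.23],[-266,69,100,0.23],[-266,69,100,0.23]]]'
python3 - <<'E'
from h import *
st=readout.read_state();t=st['tcp_pos'];y=st['tcp_rot'][2]
print(plan([.6449,.0905,.175],1.434),st['contact_force'])
s=snap('wrist','wP1');g=cv2.cvtColor(s['color'],cv2.COLOR_RGB2GRAY)
print('pred hole+',proj('wP1',[.6480,.1138,.09]).round(1),'legtip now',tl('wP1',.0237,0,-.084,t,y).round(1))
for r in range(150,216,4):print(r,''.join('%4d'%x for x in g[r,284:360:3]))
E
```

```text
clock: 39.83
tcp_pos: [0.6444, 0.0919, 0.1979]
tcp_rot: [-3.138, 0.0, 1.435]
contact_force: [0.4, 0.0, -1.2]
grip_width: 0.0132
gripper_force: 59.8
[-1.299e+00  7.240e-01  2.286e+01  1.000e-03] [ 0.36778448  0.02619022 -1.19614706]
pred hole+ [320.6 173.6] legtip now [319.5 178.8]
150  161 159 155 157 156 161 157 158 159 156 151 154 154 157 156 152 155 159 160 158 159 159 155 155 158 160
154  159 160 159 161 156 157 161 158 159 154 152 152 156 155 158 153 157 161 155 158 158 157 154 154 160 162
158  155 161 157 161 160 158 158 157 158 158 154 150 154 155 152 154 158 160 156 159 156 156 156 154 161 159
162  156 160 157 160 160 158 161 156 159 154 155 153 156 157 151 150 157 159 160 159 158 158 153 154 160 157
166  157 160 158 162 156 154 160 158 157 153 146 118 101 105 133 151 157 157 156 159 157 156 153 153 160 159
170  158 159 153 159 158 157 158 157 159 148  94  56  55  52  69 126 158 158 156 158 156 157 154 153 160 159
174  158 159 157 159 158 160 161 160 160 137  84  71  60  79 101 119 157 159 154 157 156 158 155 153 157 157
178  155 157 156 161 157 153 157 156 157 144 129 146 14
[... 334 characters left out ...]
92 139 125  87  86  88 111 154 154 151 163 154
194   96 151 151 155 153 153 156 158 141 138 105  96  88  84  74 103 108  82  83  86  93 149 149 151 153 151
198  134 142 138 133 134 124 130 140 140 134  96  96  91  84  74  83  88 102 124 129 129 127 126 122 128 124
202  138 136 141 138 137 138 137 139 142 146  96  95  92  84  76  85  90  90 119 151 149 148 149 149 150 146
206  148 151 148 149 149 150 147 151 147 150  97  90  95  90  74  88  87  89  85 127 163 163 163 165 162 162
210  157 155 158 157 156 158 157 159 156 155  95 100  98  90  76 125  89  91  92 119 146 173 177 176 172 177
214  168 167 164 166 167 167 167 165 167 150 119 130 132 124  99 120 116  95  89  88 101 174 177 177 176 177
```

```bash
W="python3 -m handwheel"
$W '[[[-1,1,10,0],[-1,1,18,0],[-1,1,23,0],[-1,1,27,0],[-1,1,31,0],[-1,1,31,0]]]'
python3 -c "from h import *; print(readout.read_state()['contact_force'],readout.read_state()['torque'])"
```

```text
clock: 40.62
tcp_pos: [0.6461, 0.0894, 0.168]
tcp_rot: [-3.141, 0.0, 1.434]
contact_force: [-0.3, -0.3, -0.9]
grip_width: 0.0135
gripper_force: 59.8
[-0.27470611 -0.2814819  -0.87181059] [ 0.03339539 -0.00037885  0.03632484]
```

```bash
W="python3 -m handwheel"
$W '[[[0,0,6,0],[0,0,12,0],[0,0,16,0],[0,0,18,0],[0,0,19,0],[0,0,19,0]]]'
python3 -c "from h import *; print(readout.read_state()['contact_force'],readout.read_state()['torque'])"
```

```text
clock: 41.38
tcp_pos: [0.6462, 0.0894, 0.1511]
tcp_rot: [3.14, 0.0, 1.434]
contact_force: [-5.8, 0.5, 10.2]
grip_width: 0.0136
gripper_force: 66.6
[-5.75038587  0.48535382 10.18092965] [-0.00534783  1.04654639 -0.09234391]
```

```bash
W="python3 -m handwheel"
$W '[[[-1,0.5,1.5,0],[-1,0.5,1.5,0]]]'
$W '[[[0,0,0,0],[0,0,0,0],[0,0,0,0],[0,0,-30,0],[0,0,-80,0],[0,0,-130,0],[0,0,-150,0],[0,0,-150,0]]]' 40
python3 -c "from h import *; snap('wrist','wQ1');print(plan([.4878,.3425,.2],1.665))"
```

```text
clock: 41.62
tcp_pos: [0.6463, 0.0893, 0.151]
tcp_rot: [3.14, -0.001, 1.434]
contact_force: [-11.1, 3.0, 17.7]
grip_width: 0.013
gripper_force: 71.9
clock: 42.62
tcp_pos: [0.6468, 0.0884, 0.2989]
tcp_rot: [3.139, -0.0, 1.434]
contact_force: [-0.2, 0.1, -0.2]
grip_width: 0.0401
gripper_force: 0.0
[ 230.089 -191.872   97.123   -0.231]
```

```bash
W="python3 -m handwheel"
$W '[[[50,-45,0,-0.1],[100,-90,0,-0.2],[150,-135,0,-0.231],[200,-175,20,-0.231],[230,-192,60,-0.231],[230,-192,97,-0.231],[230,-192,97,-0.231],[230,-192,97,-0.231]]]' 40
python3 - <<'E'
from h import *
st=readout.read_state();t=st['tcp_pos'];y=st['tcp_rot'][2]
s=snap('wrist','wR1');g=cv2.cvtColor(s['color'],cv2.COLOR_RGB2GRAY)
print(plan([.4878,.3425,.112],1.665));u,v=proj('wR1',[.4878,.3425,.13]).astype(int);print(u,v)
print(g[v-40:v+40,u+1]);print(g[v,u-30:u+30])
q=np.load('pics/wN1.npz')['color'];qg=cv2.cvtColor(q,cv2.COLOR_RGB2GRAY)
r=cv2.matchTemplate(g,qg[160:250,300:340],cv2.TM_CCOEFF_NORMED);print(cv2.minMaxLoc(r))
E
```

```text
clock: 43.68
tcp_pos: [0.4884, 0.3421, 0.2019]
tcp_rot: [3.14, -0.0, 1.664]
contact_force: [0.1, -0.3, 0.4]
grip_width: 0.0401
gripper_force: 0.0
[ 5.1700e-01 -8.2700e-01  9.0375e+01 -1.0000e-03]
318 216
[153 150 148 150 150 148 139 113  78  63  59  64  59  66  60  60  62  68
  61  61  64  66  65  58  57  61  61  64  65  56  58  57  61  60  62  63
  56  58  61  60  58  57  57  54  60  55  58  57  58  55  53  62  54  55
  50  53  49  50  50  52  50  63  87 109 111 101  85  78  78  77  75  77
  76  79  75  70  69  61  60  66]
[189 188 185 189 188 188 186 189 189 188 188 190 189 186 189 192 188 188
 185 171 132  84  57  53  55  56  56  55  58  57  59  58  57  57  55  63
  55  52  56  62  68  82  99 100 100 102 100 100 103 114 143 178 187 190
 185 188 187 190 189 190]
(-0.6391720771789551, 0.9899110198020935, (185, 98), (301, 158))
```

```bash
W="python3 -m handwheel"
$W '[[[1,-0.5,50,0],[1,-0.5,80,0],[1,-0.5,90,0],[1,-0.5,90,0],[1,-0.5,90,0]]]'
$W '[[[0,0,0,0],[0,0,0,0],[0,0,0,0],[0,0,0,0],[0,0,0,0],[0,0,0,0]]]' 0 60
$W '[[[0,0,-60,0],[0,0,-120,0],[0,0,-180,0],[0,0,-190,0],[0,0,-190,0],[0,0,-190,0]]]'
python3 - <<'E'
from h import *
print(plan([.6325,.0018,.2],1.434))
s=snap('wrist','wS1');g=cv2.cvtColor(s['color'],cv2.COLOR_RGB2GRAY)
qg=cv2.cvtColor(np.load('pics/wO1.npz')['color'],cv2.COLOR_RGB2GRAY)
r=cv2.matchTemplate(g[:300],qg[172:236,309:331],cv2.TM_CCOEFF_NORMED);print(cv2.minMaxLoc(r),'ref 309,172')
print(g[165:245,320]);print(g[192,296:344])
E
```

```text
clock: 44.35
tcp_pos: [0.488, 0.3436, 0.1126]
tcp_rot: [3.139, -0.001, 1.665]
contact_force: [-0.2, 0.6, 0.6]
grip_width: 0.0398
gripper_force: 0.0
clock: 45.1
tcp_pos: [0.4874, 0.3435, 0.1117]
tcp_rot: [3.141, -0.0, 1.665]
contact_force: [-1.5, -0.6, 4.9]
grip_width: 0.0131
gripper_force: 58.7
clock: 45.85
tcp_pos: [0.4867, 0.3432, 0.2986]
tcp_rot: [-3.138, 0.001, 1.665]
contact_force: [0.9, -0.0, -1.1]
grip_width: 0.013
gripper_force: 60.0
[-3.53538e+02  1.13122e+02  9.85550e+01  2.31000e-01]
(-0.6512345671653748, 0.9919475317001343, (54, 114), (309, 172)) ref 309,172
[198 198 202 198 200 197 198 198 197 193 172 152 154 173 175 169 167 164
 153 131 113 108 108 107 106 109 111 105 109 112 110 111 105 107 108 104
 111 105 109 106 108 108 106 106 107 112 124 134 143 152 160 172 175 183
 180 174 165 159 153 154 154 151 152 152 153 154 154 152 139 113  68  41
  44  39  40  44  37  40  38  38]
[193 197 195 195 199 198 195 198 197 197 194 186 168 161 157 154 156 137
 115 105 112 109 110 110 105 108 103 101  98  97 108 131 154 159 159 158
 167 183 195 196 196 200 196 196 197 199 195 198]
```

```bash
W="python3 -m handwheel"
python3 -c "from h import *;print(plan([.633,.0008,.2],1.434))"
$W '[[[-60,20,0,0.1],[-120,40,0,0.2],[-180,60,0,0.231],[-240,80,0,0.231],[-300,100,0,0.231],[-354,114,0,0.231],[-354,114,0,0.231],[-354,114,0,0.231],[-354,114,50,0.231],[-354,114,90,0.231],[-354,114,100,0.231],[-354,114,100,0.231]]]'
python3 - <<'E'
from h import *
st=readout.read_state()
print(plan([.633,.0008,.170],1.434),st['contact_force'])
s=snap('wrist','wT1');g=cv2.cvtColor(s['color'],cv2.COLOR_RGB2GRAY)
print('pred hole+',proj('wT1',[.6356,.0245,.09]).round(1))
for r in range(158,190,3):print(r,''.join('%4d'%x for x in g[r,296:348:2]))
E
```

```text
[-3.54607e+02  1.13458e+02  9.87390e+01  2.31000e-01]
clock: 47.4
tcp_pos: [0.634, 0.0024, 0.2016]
tcp_rot: [3.141, -0.0, 1.435]
contact_force: [1.0, 0.8, -1.5]
grip_width: 0.0131
gripper_force: 59.8
[-1.7570e+00 -7.9400e-01  3.1633e+01  1.0000e-03] [ 0.97808261  0.84414877 -1.45376651]
pred hole+ [317.3 172.7]
158  178 180 180 180 182 179 163 164 166 167 162 166 163 165 166 162 169 176 173 175 177 175 174 175 174 169
161  180 181 182 180 183 180 163 162 166 165 165 163 165 163 162 163 171 177 174 175 176 175 174 175 173 171
164  181 179 181 181 180 178 169 163 166 150 135 132 142 151 166 163 169 179 171 178 182 174 169 173 172 170
167  178 179 179 182 181 181 165 142 108  74  58  58  63  92 132 157 168 174 174 173 175 178 171 169 170 170
170  180 178 177 179 181 180 156 108  68  57  55  55  62  63  93 142 166 174 178 176 179 174 175 175 169 172
173  181 175 179 181 182 179 147 102  82  71  63  71 114 112 107 138 163 176 174 177 176 173 173 170 170 168
176  179 180 180 179 182 181 154 121  88  88  96 106 111 113 114 147 167 174 175 174 175 176 170 174 171 169
179  179 178 179 178 181 182 164 144 132 152 159 162 164 158 146 140 146 169 176 179 176 176 169 175 171 168
182  180 180 179 176 178 178 154 141 151 155 154 154 155 156 154 156 147 133 147 169 178 175 171 173 170 170
185  178 180 181 175 179 180 154 154 154 149 130 109 106 102 128 149 152 147 117 112 115 141 169 172 173 169
188  175 177 177 177 179 175 155 153 149 127 102 102  97  97  89 116 151 145 130  99  95  97 104 151 156 169
```

```bash
W="python3 -m handwheel"
$W '[[[-1.7,-0.8,10,0],[-1.7,-0.8,20,0],[-1.7,-0.8,26,0],[-1.7,-0.8,30,0],[-1.7,-0.8,33,0],[-1.7,-0.8,33,0]]]'
python3 -c "from h import *; print(readout.read_state()['contact_force'],readout.read_state()['torque'])"
```

```text
clock: 48.2
tcp_pos: [0.6328, -0.0001, 0.1676]
tcp_rot: [-3.141, 0.0, 1.434]
contact_force: [0.1, -0.4, -1.6]
grip_width: 0.0136
gripper_force: 60.0
[ 0.14563204 -0.38398117 -1.60513931] [ 4.82206155e-05  6.99551863e-03 -8.02688763e-03]
```

In the holes. Push home, release, fetch the last U-bolt.

```bash
W="python3 -m handwheel"
$W '[[[0,0,6,0],[0,0,12,0],[0,0,16,0],[0,0,17,0],[0,0,18,0],[0,0,18,0]]]'
python3 -c "from h import *; print(readout.read_state()['contact_force'],readout.read_state()['torque'])"
$W '[[[0,0,0,0],[0,0,0,0],[0,0,0,0],[0,0,-30,0],[0,0,-80,0],[0,0,-130,0],[0,0,-150,0],[0,0,-150,0]]]' 40
python3 -c "from h import *; snap('wrist','wQ2');print(plan([.424,.337,.2],1.665))"
```

```text
clock: 48.95
tcp_pos: [0.633, 0.0001, 0.1517]
tcp_rot: [3.14, 0.0, 1.434]
contact_force: [-5.3, 0.3, 12.1]
grip_width: 0.013
gripper_force: 61.8
[-5.28624648  0.27394733 12.08179859] [ 0.14733151  1.15700337 -0.00558185]
clock: 49.95
tcp_pos: [0.6331, 0.0, 0.3008]
tcp_rot: [3.139, 0.0, 1.434]
contact_force: [1.2, 0.1, -0.9]
grip_width: 0.0396
gripper_force: 0.0
[ 3.05232e+02 -2.52835e+02  9.91100e+01 -2.31000e-01]
```

```bash
W="python3 -m handwheel"
$W '[[[45,-38,0,-0.1],[90,-75,0,-0.2],[135,-112,0,-0.231],[180,-150,0,-0.231],[225,-187,0,-0.231],[270,-224,20,-0.231],[305,-253,60,-0.231],[305,-253,97,-0.231],[305,-253,97,-0.231],[305,-253,97,-0.231]]]' 40
python3 - <<'E'
from h import *
st=readout.read_state();t=st['tcp_pos'];y=st['tcp_rot'][2]
s=snap('wrist','wU1');g=cv2.cvtColor(s['color'],cv2.COLOR_RGB2GRAY)
print(plan([.424,.337,.112],1.665));u,v=proj('wU1',[.424,.337,.13]).astype(int);print(u,v)
print(g[v-40:v+40,u+1]);print(g[v,u-30:u+30])
for n in('wN1','wR1'):
    qg=cv2.cvtColor(np.load(f'pics/{n}.npz')['color'],cv2.COLOR_RGB2GRAY)
    r=cv2.matchTemplate(g,qg[160:250,300:340],cv2.TM_CCOEFF_NORMED);print(cv2.minMaxLoc(r))
E
```

```text
clock: 51.25
tcp_pos: [0.4244, 0.3366, 0.2036]
tcp_rot: [3.141, -0.0, 1.664]
contact_force: [-0.7, 0.4, 0.3]
grip_width: 0.0399
gripper_force: 0.0
[ 4.6500e-01 -6.2400e-01  9.2071e+01 -1.0000e-03]
318 215
[142 141 143 139 143 138 141 135 117  83  62  57  55  58  56  58  63  61
  56  60  65  61  61  63  58  55  58  59  59  56  57  58  59  57  56  57
  55  60  59  53  52  50  57  54  56  54  53  57  53  53  47  53  54  51
  49  56  56  48  45  53  49  53  68  92 102 106  97  86  73  75  86  93
  93  90  95  93  84  70  61  63]
[184 185 181 183 180 185 188 186 183 185 186 181 182 182 182 187 182 181
 166 127  80  59  55  55  54  56  57  53  57  54  60  52  61  57  59  55
  56  51  62  67  87  95  99  98 101  99  99 101  96 101 111 142 174 184
 184 184 184 181 184 183]
(-0.7341423034667969, 0.9869215488433838, (260, 110), (300, 158))
(-0.7632015347480774, 0.9880945086479187, (259, 112), (299, 160))
```

```bash
W="python3 -m handwheel"
$W '[[[1,-1,50,0],[1,-1,80,0],[1,-1,92,0],[1,-1,92,0],[1,-1,92,0]]]'
$W '[[[0,0,0,0],[0,0,0,0],[0,0,0,0],[0,0,0,0],[0,0,0,0],[0,0,0,0]]]' 0 60
$W '[[[0,0,-60,0],[0,0,-120,0],[0,0,-180,0],[0,0,-190,0],[0,0,-190,0],[0,0,-190,0]]]'
python3 - <<'E'
from h import *
print(plan([.6205,-.0888,.2],1.434))
s=snap('wrist','wV1');g=cv2.cvtColor(s['color'],cv2.COLOR_RGB2GRAY)
qg=cv2.cvtColor(np.load('pics/wO1.npz')['color'],cv2.COLOR_RGB2GRAY)
r=cv2.matchTemplate(g[:300],qg[172:236,309:331],cv2.TM_CCOEFF_NORMED);print(cv2.minMaxLoc(r),'ref 309,172')
E
```

```text
clock: 51.92
tcp_pos: [0.4236, 0.338, 0.1124]
tcp_rot: [3.139, -0.001, 1.665]
contact_force: [0.6, -0.4, 0.5]
grip_width: 0.0404
gripper_force: 0.0
clock: 52.68
tcp_pos: [0.423, 0.3379, 0.1117]
tcp_rot: [3.14, -0.0, 1.665]
contact_force: [-1.5, -0.8, 6.8]
grip_width: 0.0129
gripper_force: 58.6
clock: 53.42
tcp_pos: [0.4223, 0.3374, 0.2987]
tcp_rot: [-3.138, 0.001, 1.665]
contact_force: [1.0, 0.5, -2.6]
grip_width: 0.0134
gripper_force: 60.0
[-4.42941e+02  1.57297e+02  9.87460e+01  2.31000e-01]
(-0.6502126455307007, 0.9845303893089294, (434, 118), (309, 173)) ref 309,172
```

```bash
W="python3 -m handwheel"
$W '[[[-58,20,0,0.1],[-116,40,0,0.2],[-174,60,0,0.231],[-232,80,0,0.231],[-290,100,0,0.231],[-348,120,0,0.231],[-406,140,0,0.231],[-443,157,0,0.231],[-443,157,0,0.231],[-443,157,0,0.231],[-443,157,50,0.231],[-443,157,90,0.231]]]'
$W '[[[0,0,0,0],[0,0,10,0],[0,0,10,0]]]'
python3 - <<'E'
from h import *
st=readout.read_state()
print(plan([.6205,-.0890,.170],1.434),st['contact_force'])
s=snap('wrist','wW1');g=cv2.cvtColor(s['color'],cv2.COLOR_RGB2GRAY)
print('pred hole+',proj('wW1',[.6232,-.0648,.09]).round(1))
for r in range(158,190,3):print(r,''.join('%4d'%x for x in g[r,296:348:2]))
E
```

```text
clock: 54.98
tcp_pos: [0.6199, -0.0871, 0.2092]
tcp_rot: [-3.141, -0.0, 1.435]
contact_force: [0.5, 1.0, -2.4]
grip_width: 0.0128
gripper_force: 59.8
clock: 55.35
tcp_pos: [0.6209, -0.0884, 0.2016]
tcp_rot: [3.14, 0.0, 1.434]
contact_force: [-0.0, 1.2, -1.3]
grip_width: 0.0125
gripper_force: 59.7
[-0.637 -0.276 31.646  0.   ] [-0.01275615  1.21101619 -1.32204761]
pred hole+ [317.9 170.6]
158  184 182 185 183 182 189 188 186 184 182 183 181 183 185 187 184 183 183 183 184 188 183 183 181 182 179
161  181 185 190 184 183 190 187 185 187 179 170 168 171 179 185 184 187 182 180 184 187 186 181 183 182 182
164  182 188 186 181 183 193 187 178 148 124 116 115 117 130 152 174 181 184 180 187 190 185 183 182 186 181
167  179 181 184 182 186 192 188 143 115 109 111 117 105 115 133 149 175 182 183 184 184 187 182 185 184 182
170  183 185 188 181 183 191 177 126  92 104 111 134 147 157 144 141 174 183 185 184 188 187 181 185 184 181
173  182 182 186 183 181 190 177 139 101  93  93 115 129 121 125 148 175 182 179 187 185 184 184 184 184 177
176  183 184 182 181 183 185 186 167 147 118 111 115 120 124 151 174 183 182 180 185 184 185 183 184 184 183
179  181 182 187 182 181 189 188 181 161 153 157 173 174 162 152 147 166 181 185 183 187 182 181 185 182 180
182  180 184 187 183 181 189 178 160 173 170 168 173 173 176 172 168 152 132 164 186 188 182 183 181 182 179
185  179 182 186 179 182 186 166 169 167 167 156 139 128 136 159 168 168 156 123 129 172 181 179 181 183 181
188  187 179 186 182 183 177 165 167 163 136 118 113 107 102 103 144 168 160 132 103 104 100 127 158 178 180
```

```bash
W="python3 -m handwheel"
$W '[[[-0.7,-0.3,10,0],[-0.7,-0.3,20,0],[-0.7,-0.3,26,0],[-0.7,-0.3,30,0],[-0.7,-0.3,33,0],[-0.7,-0.3,33,0]]]'
python3 -c "from h import *; print(readout.read_state()['contact_force'],readout.read_state()['torque'])"
$W '[[[0,0,6,0],[0,0,12,0],[0,0,16,0],[0,0,17,0],[0,0,18,0],[0,0,18,0]]]'
python3 -c "from h import *; print(readout.read_state()['contact_force'],readout.read_state()['torque'])"
```

```text
clock: 56.15
tcp_pos: [0.6202, -0.0894, 0.1676]
tcp_rot: [-3.141, 0.0, 1.434]
contact_force: [1.0, 0.5, -2.1]
grip_width: 0.013
gripper_force: 59.8
[ 0.96853429  0.46385805 -2.06672184] [0.1394206  0.00049627 0.00072803]
clock: 56.9
tcp_pos: [0.6203, -0.0894, 0.1517]
tcp_rot: [3.14, 0.001, 1.434]
contact_force: [-5.4, 1.1, 11.4]
grip_width: 0.0135
gripper_force: 62.0
[-5.42870819  1.09368997 11.36206065] [0.35679234 1.15735206 0.01019924]
```

```bash
W="python3 -m handwheel"
$W '[[[0,0,0,0],[0,0,0,0],[0,0,0,0],[0,0,-30,0],[0,0,-80,0],[0,0,-130,0],[0,0,-150,0],[0,0,-150,0]]]' 40
python3 - <<'E'
from h import *
k=800/350
B=tri(('wB1',489/1.25,226/1.25),('wB2',585/k+130,467/k+60),('wD2',352/1.25,418/1.25));print('ball',B)
for o in (('wB1',489/1.25,226/1.25),('wB2',585/k+130,467/k+60),('wD2',352/1.25,418/1.25)):print(atz(*o,.1265))
snap('wrist','wX1');print(plan([.39,-.08,.30],1.434),plan([.39,-.08,.127],1.434))
E
$W '[[[0,-60,0,0],[0,-120,0,0],[0,-180,0,0],[-22,-229,0,0],[-22,-229,0,0],[-22,-229,0,0]]]' 0
python3 - <<'E'
from h import *
snap('side','sX');snap('wrist','wX2');snap('top','tX')
a=cv2.imread('pics/sX.png')[130:330,150:450];a=cv2.resize(a,(800,533),interpolation=cv2.INTER_CUBIC)
cv2.imwrite('pics/v14.png',a)
print(plan([.39,-.08,.127],1.434))
E
```

```text
clock: 57.9
tcp_pos: [0.6206, -0.0894, 0.3008]
tcp_rot: [3.139, 0.001, 1.434]
contact_force: [1.2, -0.2, -0.2]
grip_width: 0.04
gripper_force: 0.0
ball [ 0.44937122 -0.08413359  0.12952353]
[ 0.44652229 -0.08412792  0.1265    ]
[ 0.44919923 -0.08544486  0.1265    ]
[ 0.4507306  -0.08679627  0.1265    ]
[ -22.232 -229.327   -0.864   -0.   ] [ -22.232 -229.327  172.136   -0.   ]
clock: 58.7
tcp_pos: [0.3907, -0.0799, 0.2991]
tcp_rot: [-3.141, -0.0, 1.433]
contact_force: [-1.0, -0.5, 0.5]
grip_width: -0.0003
gripper_force: 0.0
[ -0.435  -1.014 172.193   0.   ]
```

View pics/v14.png

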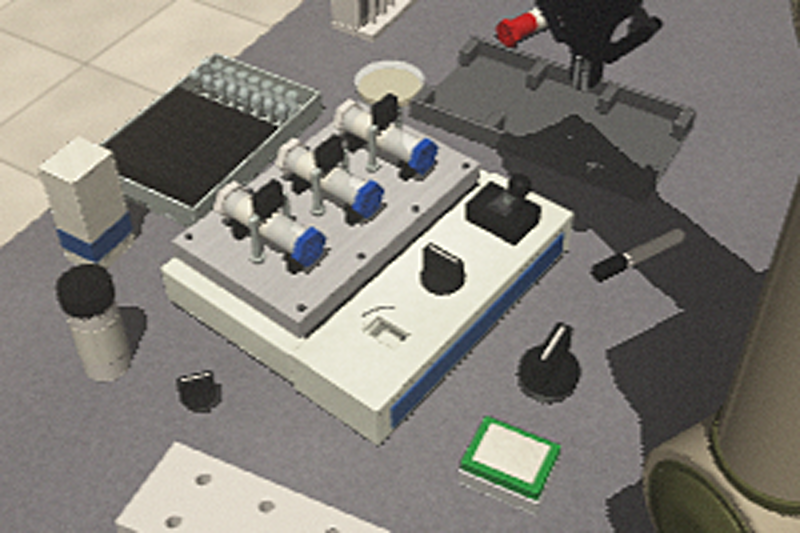

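The side view shows three tubes, each under a seated U-bolt, with the knob standing in the store socket at (442,270). The holder is empty and the switch lever still leans to the front. Now the switch.

```bash
W="python3 -m handwheel"
$W '[[[3,0,60,0],[3,0,120,0],[3,0,160,0],[3,0,173,0],[3,0,173,0],[3,0,173,0]]]' 0
$W '[[[0,12,0,0],[0,24,0,0],[0,36,0,0],[0,48,0,0],[0,55,0,0],[0,60,0,0],[0,60,0,0]]]'
python3 - <<'E'
from h import *
st=readout.read_state();print(st['contact_force'],st['tcp_pos'])
snap('wrist','wY');s=snap('side','sY')
E
```

```text
clock: 59.6
tcp_pos: [0.3917, -0.0772, 0.1281]
tcp_rot: [3.139, 0.001, 1.434]
contact_force: [-0.8, -0.3, 0.2]
grip_width: 0.0001
gripper_force: 0.0
clock: 60.48
tcp_pos: [0.4505, -0.0851, 0.1267]
tcp_rot: [3.141, -0.0, 1.434]
contact_force: [-1.2, 0.6, 0.3]
grip_width: 0.0002
gripper_force: 0.0
[-1.24203881  0.58632562  0.26045268] [ 0.45054832 -0.08507931  0.12671395]
```

```bash
W="python3 -m handwheel"
$W '[[[0,4,0,0],[0,8,0,0],[0,8,0,0]]]'
$W '[[[0,4,0,0],[0,6,0,0],[0,6,0,0]]]'
$W '[[[0,3,0,0],[0,5,0,0],[0,5,0,0]]]'
```

```text
clock: 60.95
tcp_pos: [0.4585, -0.0862, 0.1267]
tcp_rot: [3.141, 0.0, 1.434]
contact_force: [-0.6, -0.7, 0.7]
grip_width: -0.0
gripper_force: 0.0
clock: 61.32
tcp_pos: [0.4636, -0.0868, 0.1265]
tcp_rot: [-3.139, -0.0, 1.434]
contact_force: [-5.1, 0.0, -0.1]
grip_width: 0.0002
gripper_force: 2.4
clock: 61.7
tcp_pos: [0.4646, -0.0868, 0.1262]
tcp_rot: [-3.128, -0.001, 1.435]
contact_force: [-29.4, 0.4, 16.4]
grip_width: -0.0
gripper_force: 15.3
```

```bash
W="python3 -m handwheel"
$W '[[[0,-30,0,0],[0,-60,0,0],[0,-60,-50,0],[0,-60,-110,0],[0,-60,-170,0],[0,-60,-172,0],[0,-60,-172,0]]]'
python3 - <<'E'
from h import *
s=snap('side','sZ');snap('wrist','wZ')
a=np.load('pics/sX.npz')['color'].astype(int);b=s['color'].astype(int)
on=np.array([.449,-.085,.1265])+.043*np.array([.9906,-.1366,0])
print('off px',proj('sX',[.449,-.085,.1265]).round(),'on px',proj('sX',on).round())
d=np.abs(a-b).sum(2)>90
n,l,st,c=cv2.connectedComponentsWithStats(d[130:330,150:450].astype(np.uint8))
print([(list(map(int,st[i]+[150,130,0,0,0])),) for i in range(1,n) if st[i][4]>15])
for q in (a,b):
    for p in ([.449,-.085,.1265],on):
        u,v=proj('sX',p).astype(int);print(q[v-4:v+5,u-4:u+5].mean().round(),end=' ')
E
```

```text
clock: 62.58
tcp_pos: [0.4096, -0.0794, 0.2982]
tcp_rot: [-3.141, -0.0, 1.434]
contact_force: [-0.5, -0.2, -0.9]
grip_width: 0.0003
gripper_force: 0.0
off px [344. 199.] on px [332. 193.]
[([344, 130, 21, 32, 165],), ([364, 130, 35, 34, 343],), ([439, 130, 11, 27, 174],), ([372, 134, 8, 10, 38],), ([342, 171, 21, 10, 71],), ([364, 173, 27, 22, 61],), ([431, 178, 19, 54, 196],), ([328, 184, 14, 22, 125],), ([340, 198, 9, 6, 35],), ([364, 214, 17, 11, 30],), ([374, 241, 33, 39, 195],), ([388, 289, 4, 11, 19],), ([390, 289, 24, 30, 133],), ([377, 309, 14, 13, 45],)]
54.0 145.0 124.0 77.0
```

```bash
python3 -c "
from rig import ticket; print(ticket.sign_off())"
```

```text
the job is handed in; nothing more can be done
None
```

I stored the lock knob, laid all three tubes in their cradles, pinned each with a U-bolt and pushed the switch over to the back last. I handed the job in at about 63 s; no verdict came back. I confirmed the switch by a 29 N reading at the end of the push and by image differences, because I had no picture views left.

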